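# Dock the pot carrier and load the specimen pots for code reading

## Robot

A 7-joint arm with a two-finger parallel gripper is mounted at the origin on the work surface. World frame = base frame: x ahead of the robot, y to its left, z up, the work surface at z = 0. Lengths are in m, angles in rad, forces in N, time in s.
With the tool pointing down it reaches from about 0.35 to 0.9 m from the base axis. Payload 7.2 kg.
Tool frame: the origin (TCP) lies at the very end of the fingers, on their centre line; the grasp point (between the pads) lies 19 mm behind it; z points along the fingers, y is the line along which they close (so a half turn about z gives the same grasp; the last joint's range is limited). The gripper opens to 85 mm and grips with 20 to 120 N. Pads are 22 mm wide; open, the fingers measure 114 mm over their backs; the gripper's body (76 mm by 85 mm) begins 54 mm behind the grasp point. The pads swing forward as they close: fully open they stand 13 mm farther back than shut.
Start: joints at [-1.304, 0.411, -0.013, 1.596, 0.006, 1.134, -0.082], TCP at [0.205, 0.59, 0.231] pointing down, gripper open.
Joint ranges: [-2.95, 2.95], [-0.29, 1.99], [-1.47, 1.44], [0.14, 2.54], [-1.03, 4.17], [0.13, 1.85], [-2.86, 2.86]. Speed limits (rad/s): [2.39, 2.39, 3.01, 3.01, 3.14, 3.14, 3.14].

## Interface

Orientations are given as a unit quaternion [x, y, z, w].
In Python, from workcell import env gives the robot as it stands.
- The arm moves only by the tool pendant, called as a command line: name --argument value ..., lists and objects as JSON in quotes. Schema: {"type":"object","properties":{"segments":{"type":"array","items":{"type":"array","items":{"type":"array","items":{"type":"number"},"minItems":6,"maxItems":6},"minItems":1,"maxItems":12},"minItems":1,"maxItems":1},"aperture":{"type":"number"},"clamp_n":{"type":"number"},"only":{"type":"string"},"quiet":{"type":"boolean"},"lines":{"type":"string"}},"required":["segments"],"additionalProperties":false}. segments is a list that holds a single list of rows (three levels of brackets), with 1 to 12 rows, each of 6 numbers: dx, dy, dz in units of 50 mm, then a rotation vector rx, ry, rz in units of 0.25 rad; each row is the pose to reach, as a shift and turn from the pose commanded when the call began, along the tool's axes at that moment; what a row does not reach only later rows make up. A row lasts 1/12 s, in which the tool goes at most 0.0417 m and 0.125 rad, less where a joint would pass 70% of its speed; a pose out of reach is approached as far as the arm can. aperture is the finger opening in m, set as the call begins (left out keeps the last). The fingers move at their own pace and stop on an object; clamp_n is the grip in N (left out, the last holds). Time passes only in rows, so rows that do not move let the fingers close. The tool returns the time, the measured TCP pose, the force, the opening and the grip force at its end. only (a regular expression) keeps the lines of the reply that match it, lines (a string "A,B") keeps lines A to B, and quiet returns only ok. Input that does not fit is refused with a message, and nothing moves.
- env.sense(): the state, without advancing time (a new reading comes with each control period).
- env.grab_frame(name): name is "scene" or "top" or "wrist"; returns a dict with "image" (420x560x3 uint8, red, green, blue), "K" (3x3 intrinsics, pixels), "world_from_camera" (4x4, takes a point from camera to world coordinates). Camera axes: x right, y down, z forward; pixel columns grow to the right and rows downward; lengths in m; the calibration is good to about 2 mm. A picture is of the moment at which its call begins. There is no depth.
- env.hand_in(): hands the job in; it is judged then, once.
The state is a dict: "time_s": time; "q": joint angles; "qvel": joint speeds; "tau": joint torques, N m; "eef_pos": TCP position; "tcp_rot": TCP orientation; "contact_force": force on the tool from outside, world axes, zero at the start; "torque": the same for the moment, N m; "width": finger opening in m; "finger_force": force on a finger pad.
Only numpy, scipy, OpenCV 4.12 (cv2) and the standard library are available. Lean on these libraries where they do the work, as an engineer would, in place of code of your own. Each camera call takes 0.05 s, during which the arm holds its last target. There are 200 camera calls.

## Task

Get the specimen pots ready for reading: hook the tongue edge of the empty carrier under the steel lip of the reading dock while it is tilted, rotate it down flat on the deck, and then turn the red latch fully closed over it. Then stand every pot from the blue mat upright in a bay of its own, any bay, with its code label turned to face the reader window squarely, and when all are in, press the green button. Leave the slide box, the amber bottle and the dish where they are.

Things in the scene. Friction and masses are not known exactly. Their poses are not given: they have to be found in the camera images.
- dock: Reading dock, fixed. Sizes in mm, dock frame: origin on the bench, +x to its rear (away from robot). Grey deck x -105..140, y +/-140, top z 12. White housing x 78..140 up to z 80, dark red reader window in its -x face. Two front stops x -74..-66, |y| 95..120, to z 20: 144 from slot rear wall to stops; the carrier goes in only tongue first and tilted. Seated carrier origin: x 4..8, y 0, z 12.
- lip (a point): Middle of the lower front edge of the steel lip at the foot of the housing: dock (64, 0, 22) mm, axes as the dock. The lip overhangs the deck over the whole width, x 64..78, z 22..32, leaving a slot 10 high and 14 deep, open to the front (-x); slot rear wall x 78, end cheeks at y +/-129.
- carrier: Empty pot carrier, loose, 0.28 to 0.42 kg, flat on the bench left of the dock: aluminium plate 140 (x) by 250 (y) by 5 mm. Origin: centre of underside. +x edge: plain tongue, bare plate 5 thick for x 28..70; -x edge: upright blue lifting tab. Its flat top (z 5) has a grey inlay with four outlined white bays in a row, no ribs. Seats with its axes along the dock's, tongue to the dock's rear.
- carrier_grip (a point): Grip point in the blue lifting tab: carrier (-58, 0, 36) mm. The tab is 10 thick (x), 64 long (y), its top at carrier z = 50; pinch it from above with the fingers closing along carrier x.
- carrier_tongue (a point): Middle of the tongue's leading edge, half way up the plate: carrier (70, 0, 2.5) mm.
- latch (a joint): Quarter-turn latch (red bar at dock z 19..25, nose 34 mm long, black knob on the other end). 0 = closed: nose over the carrier's front edge, knob end to dock -x; near 1.5 = open: knob end to dock -y. Starts at 1.1 to 1.55. Turns about the vertical axis at dock (-82, -85) mm, positive counter-clockwise from above; stays where left; about 2 N at the knob.
- latch_knob (a point): Centre of the latch's upright round knob, 14 mm diameter, from dock z = 25 to 52; this point is at z = 46, 35 mm from the pivot axis. Turns with the latch.
- read_button (a joint): Green push button on top of the dock's housing: 0 = up, 0.006 m = fully down; springs back; about 5 N. Pressed when beyond 0.004.
- read_button_top (a point): Top of the green button (26 mm diameter), at dock x = 108, y = 75 mm; press straight down.
- bay1 (a point): Centre of carrier bay 1 of 4: carrier (0, -90, 5) mm, axes as the carrier. The bay is a 46 mm white square with a black outline on the flat plate.
- bay2 (a point): Centre of carrier bay 2 of 4: carrier (0, -30, 5) mm, axes as the carrier. The bay is a 46 mm white square with a black outline on the flat plate.
- bay3 (a point): Centre of carrier bay 3 of 4: carrier (0, 30, 5) mm, axes as the carrier. The bay is a 46 mm white square with a black outline on the flat plate.
- bay4 (a point): Centre of carrier bay 4 of 4: carrier (0, 90, 5) mm, axes as the carrier. The bay is a 46 mm white square with a black outline on the flat plate.
- pot1: Specimen pot, loose, 50 to 100 g; 2 to 4 alike are present. White pot 38 mm diameter, 27 high, blue cap 40 mm diameter at z 27..40. Origin: centre of underside. Its +x side bears the code label (white, black bars); a yellow seal strip runs from the label over the cap's edge to the cap's centre. Starts upright on the blue mat right of the dock, turned any way. Grip across the cap from above.
- pot1_label (a point): Middle of that pot's code label: pot (19, 0, 13.5) mm.
- pot2: Specimen pot, loose, 50 to 100 g; 2 to 4 alike are present. White pot 38 mm diameter, 27 high, blue cap 40 mm diameter at z 27..40. Origin: centre of underside. Its +x side bears the code label (white, black bars); a yellow seal strip runs from the label over the cap's edge to the cap's centre. Starts upright on the blue mat right of the dock, turned any way. Grip across the cap from above.
- pot2_label (a point): Middle of that pot's code label: pot (19, 0, 13.5) mm.
- pot3: Specimen pot, loose, 50 to 100 g; 2 to 4 alike are present. White pot 38 mm diameter, 27 high, blue cap 40 mm diameter at z 27..40. Origin: centre of underside. Its +x side bears the code label (white, black bars); a yellow seal strip runs from the label over the cap's edge to the cap's centre. Starts upright on the blue mat right of the dock, turned any way. Grip across the cap from above.
- pot3_label (a point): Middle of that pot's code label: pot (19, 0, 13.5) mm.
- pot4: Specimen pot, loose, 50 to 100 g; 2 to 4 alike are present. White pot 38 mm diameter, 27 high, blue cap 40 mm diameter at z 27..40. Origin: centre of underside. Its +x side bears the code label (white, black bars); a yellow seal strip runs from the label over the cap's edge to the cap's centre. Starts upright on the blue mat right of the dock, turned any way. Grip across the cap from above.
- pot4_label (a point): Middle of that pot's code label: pot (19, 0, 13.5) mm.
- slide_box: Bystander: orange slide box 45 x 85 x 32 mm. Origin: centre of underside. Leave alone.
- oil_bottle: Bystander: small amber bottle with black cap, 40 mm diameter, 75 high. Origin: centre of underside. Leave alone.
- dish: Bystander: clear open dish 88 mm diameter, 14 high. Origin: centre of underside. Leave alone.

How it is judged:
On the way, in this order (a step that is already met when the one before it is completed fails the run):
1. the carrier's tongue is at least 5 mm under the lip while the carrier is still tilted (more than 2.5 degrees) (angle between carrier's own z axis and vertical above 0.045 rad and x of carrier_tongue in the frame of dock above 0.069 m and z of carrier_tongue in the frame of dock between 0.01 and 0.022 m and y of carrier_tongue in the frame of dock between -0.008 and 0.008 m), for 0.05 s.
2. the carrier lies flat on the deck, its tongue under the lip (angle between carrier's own z axis and vertical below 0.035 rad and z of carrier in the frame of dock below 0.0155 m and x of carrier_tongue in the frame of dock above 0.069 m and y of carrier in the frame of dock between -0.006 and 0.006 m), for 0.2 s.
3. the latch is closed over the carrier (all of step 2 and value of joint latch below 0.15 rad), for 0.2 s.
4. every pot stands in a bay with its label to the reader (all of step 3 and (horizontal distance between pot1 and bay1 below 0.008 m or horizontal distance between pot1 and bay2 below 0.008 m or horizontal distance between pot1 and bay3 below 0.008 m or horizontal distance between pot1 and bay4 below 0.008 m) and z of each of pot1, pot2, pot3, pot4 in the frame of carrier below 0.01 m and angle between each of pot1, pot2, pot3, pot4's own z axis and vertical below 0.1 rad and angle between the x axis of each of pot1, pot2, pot3, pot4 and the x axis of dock, either way round below 0.35 rad and x of each of pot1_label, pot2_label, pot3_label, pot4_label in the frame of carrier above 0.004 m and (horizontal distance between pot2 and bay1 below 0.008 m or horizontal distance between pot2 and bay2 below 0.008 m or horizontal distance between pot2 and bay3 below 0.008 m or horizontal distance between pot2 and bay4 below 0.008 m) and (horizontal distance between pot3 and bay1 below 0.008 m or horizontal distance between pot3 and bay2 below 0.008 m or horizontal distance between pot3 and bay3 below 0.008 m or horizontal distance between pot3 and bay4 below 0.008 m) and (horizontal distance between pot4 and bay1 below 0.008 m or horizontal distance between pot4 and bay2 below 0.008 m or horizontal distance between pot4 and bay3 below 0.008 m or horizontal distance between pot4 and bay4 below 0.008 m)), for 0.2 s.
5. the green button is pressed (value of joint read_button above 0.004 m), for 0.05 s.
At the end, for the whole second after the job is handed in: Carrier flat on the deck (2 degrees, 3.5 mm), tongue 5 mm or more under the lip, 6 mm sideways; latch within 0.15 rad of closed; every pot present upright (6 degrees) on the carrier, within 8 mm of a bay's centre, label facing the reader within 20 degrees; all at rest (all of step 4 and linear speed of each of carrier, pot1, pot2, pot3, pot4 below 0.02 m/s); the robot touches nothing.
It fails at once if a bystander (slide box, amber bottle, dish) is moved more than 25 mm or tipped (distance of any of slide_box, oil_bottle, dish from where it was at the start of the episode above 0.025 m or angle between oil_bottle's own z axis and vertical above 0.4 rad).
Of pot1, pot2, pot3, pot4 only 2 to 4 are there at a start; the rules pass over those that are not, and their reading is None.
At some moment in a run one of pot1, pot2, pot3, pot4 may be knocked a few centimetres aside while the robot is not near it.
Once in a run the grip may slacken for a moment while it holds something.
It also fails if it takes over 200 s, if anything falls off the work surface, if the arm or the gripper's body presses on something with over 40 N, if the wrist force passes 120 N, or if a joint passes its speed limit or range.

## Working session

There is one attempt and no reset: what is moved stays moved. The work goes in short steps, Python scripts to look and compute and a tool call to move; the robot and the scene stay as the last step left them, time stands still between calls to the robot, and variables do not carry over. Pictures are saved under pics/ and viewed, at most 16 in all, crops included, and the job is handed in when it is done.

```bash
ls; mkdir -p pics; python3 - <<'E'
from workcell import env
import cv2,numpy as np
for n in ["scene","top","wrist"]:
    f=env.grab_frame(n); cv2.imwrite(f"pics/{n}0.png",f["image"][:,:,::-1]); np.savez(f"pics/{n}0.npz",**f)
    print(n,f["K"].round(1).tolist(),f["world_from_camera"].round(3).tolist())
print(env.sense())
E
```

```text
pics
workcell.py
scene [[442.4, 0.0, 282.3], [0.0, 442.4, 204.9], [0.0, 0.0, 1.0]] [[0.829, 0.369, -0.42, 0.988], [0.559, -0.563, 0.608, -0.656], [-0.012, -0.739, -0.673, 0.805], [0.0, 0.0, 0.0, 1.0]]
top [[381.2, 0.0, 284.6], [0.0, 381.2, 213.4], [0.0, 0.0, 1.0]] [[-0.029, -0.991, 0.127, 0.42], [-0.999, 0.024, -0.034, 0.027], [0.031, -0.128, -0.991, 1.022], [0.0, 0.0, 0.0, 1.0]]
wrist [[316.7, 0.0, 277.6], [0.0, 316.7, 214.0], [0.0, 0.0, 1.0]] [[0.328, 0.903, 0.278, 0.133], [0.945, -0.313, -0.098, 0.614], [-0.001, 0.295, -0.955, 0.374], [0.0, 0.0, 0.0, 1.0]]
{'time_s': 0.15, 'q': array([-1.30421843,  0.41171819, -0.01275916,  1.5968449 ,  0.0055661 ,
        1.13428838, -0.08216714]), 'qvel': array([-0.00145426, -0.0024403 ,  0.00059311, -0.00295641, -0.00105078,
       -0.00025528,  0.00044315]), 'tau': array([ 1.63310251e-03, -6.01033258e+01,  6.83142766e-01, -2.99650115e+01,
        1.40270215e-02,  7.83529918e-03,  3.34121739e-05]), 'eef_pos': array([0.20522006, 0.5899482 , 0.23064754]), 'tcp_rot': array([ 1.66566253e-01,  9.86030075e-01, -6.06467761e-04, -8.42043876e-05]), 'contact_force': array([0.53671444, 0.92953981, 0.31153077]), 'torque': array([ 0.02356192, -0.04591474,  0.05573441]), 'finger_force': 0.0, 'width': 0.08544182704310409}
```
View pics/top0.png

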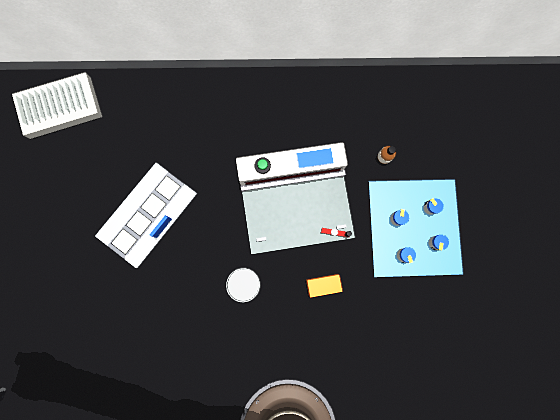

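View pics/scene0.png

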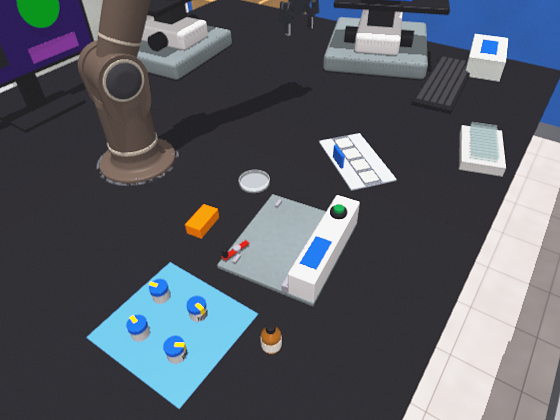

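View pics/wrist0.png

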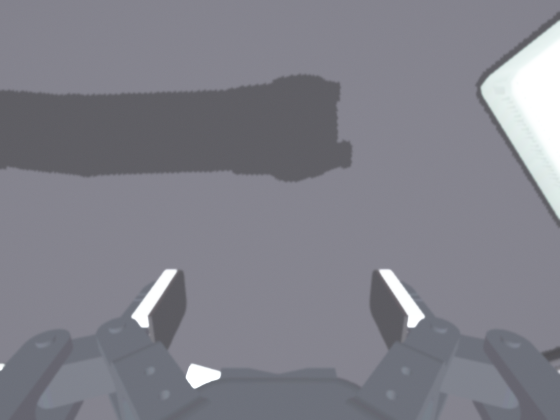

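The top view shows the carrier at (147,215) with its tab at (161,227). The dock deck spans (245..354, 175..253), the latch is at (336,232), and there are four pots at (401,217), (435,206), (407,256) and (441,243). The scene view shows the same things. The wrist view shows only bare bench and the fingers.

```bash
cat > h.py <<'E'
import cv2,numpy as np
from scipy.spatial.transform import Rotation as Rn
from workcell import env
def grab(n,name=None):
    f=env.grab_frame(n)
    if name: cv2.imwrite(f"pics/{name}.png",f["image"][:,:,::-1]); np.savez(f"pics/{name}.npz",**f)
    return f
def ray(f,p):
    T=f["world_from_camera"]; d=T[:3,:3]@np.linalg.solve(f["K"],[p[0],p[1],1.]); return T[:3,3],d/np.linalg.norm(d)
def onz(f,p,z):
    o,d=ray(f,p); return o+d*(z-o[2])/d[2]
def tri(f,p,g,q):
    A=np.zeros((3,3));b=np.zeros(3);R=[ray(f,p),ray(g,q)]
    for o,d in R:
        M=np.eye(3)-np.outer(d,d);A+=M;b+=M@o
    x=np.linalg.solve(A,b); return x,np.mean([np.linalg.norm((np.eye(3)-np.outer(d,d))@(x-o)) for o,d in R])
def proj(f,X):
    T=f["world_from_camera"]; c=T[:3,:3].T@(np.asarray(X)-T[:3,3]); u=f["K"]@c; return u[:2]/u[2]
def mask(f,lo,hi):
    return cv2.inRange(cv2.cvtColor(f["image"],cv2.COLOR_RGB2HSV),np.array(lo),np.array(hi))
def blobs(m,amin=20,amax=1e9):
    r=[]
    for c in cv2.findContours(m,cv2.RETR_EXTERNAL,cv2.CHAIN_APPROX_NONE)[0]:
        a=cv2.contourArea(c)
        if amin<a<amax:
            M=cv2.moments(c); r.append((a,np.array([M["m10"],M["m01"]])/M["m00"],c))
    return sorted(r,key=lambda t:-t[0])
def down(yaw): # tool pointing down, tool y axis at yaw in the world
    return Rn.from_matrix(np.array([[np.sin(yaw),np.cos(yaw),0],[-np.cos(yaw),np.sin(yaw),0],[0,0,-1]]))
def delta(pos,R):
    s=env.sense(); R0=Rn.from_quat(s["tcp_rot"]); 
    return np.r_[R0.inv().apply(np.asarray(pos)-s["eef_pos"]),(R0.inv()*R).as_rotvec()].round(4)
def go(pos,yaw): # both half turns
    for y in (yaw,yaw+np.pi):
        d=delta(pos,down(y))
        if np.linalg.norm(d[3:])<1.65: print("go",d.tolist())
E
python3 - <<'E'
from h import *
T=dict(np.load("pics/top0.npz"));S=dict(np.load("pics/scene0.npz"))
for n,f in(("T",T),("S",S)):
    print(n)
    for k,lo,hi,am in(("yellow",(22,120,120),(35,255,255),5),("red",(0,150,100),(5,255,255),10),("green",(50,120,60),(75,255,255),20),("dblue",(105,170,50),(125,255,255),20),("orange",(8,180,120),(21,255,255),20),("grey",(0,0,110),(179,60,255),300),("mat",(95,90,180),(104,200,255),300)):
        for a,c,ct in blobs(mask(f,lo,hi),am)[:9]:
            if f is S and k in("grey",) and c[1]<120: continue
            q=cv2.approxPolyDP(ct,4,True).reshape(-1,2)
            print(k,a,c.round(1).tolist(),q.tolist() if a>250 and len(q)<12 else "")
E
```

```text
T
yellow 474.5 [324.6, 285.8] [[338, 276], [308, 280], [310, 296], [341, 291]]
yellow 13.0 [433.4, 201.6] 
yellow 10.0 [440.8, 245.7] 
yellow 9.5 [409.7, 258.4] 
yellow 8.5 [402.0, 212.5] 
red 34.0 [325.9, 230.6] 
red 29.0 [341.1, 233.2] 
green 73.0 [262.2, 164.0] 
dblue 153.5 [160.3, 226.3] 
dblue 126.0 [440.1, 240.7] 
dblue 125.0 [434.9, 206.6] 
dblue 33.5 [409.8, 254.6] 
grey 32517.0 [274.8, 29.1] [[0, 0], [0, 61], [559, 55], [559, 0]]
grey 9993.5 [295.3, 197.3] [[342, 142], [236, 158], [241, 190], [250, 190], [242, 194], [251, 253], [354, 237], [344, 180], [337, 176], [345, 174], [347, 164]]
grey 4942.0 [145.4, 214.8] [[157, 163], [95, 235], [135, 267], [196, 193]]
grey 3714.0 [56.1, 105.2] [[86, 73], [13, 93], [23, 135], [30, 138], [101, 116]]
grey 1257.0 [379.6, 230.7] 
grey 871.0 [242.5, 284.8] [[246, 268], [233, 271], [226, 282], [228, 294], [242, 302], [259, 288], [257, 276]]
grey 348.5 [290.3, 393.8] [[269, 392], [270, 402], [294, 397], [310, 405], [307, 400], [312, 397], [297, 387]]
grey 341.5 [291.8, 392.7] [[245, 406], [270, 386], [295, 383], [316, 393], [334, 419], [325
[... 695 characters left out ...]
 46.7] 
orange 679.5 [201.7, 220.6] [[217, 208], [203, 204], [185, 223], [187, 232], [201, 238], [217, 219]]
orange 180.0 [270.5, 337.0] 
grey 25745.0 [505.0, 307.7] [[558, 127], [539, 123], [402, 419], [545, 419], [559, 359]]
grey 9114.0 [293.2, 245.2] [[272, 194], [228, 250], [236, 254], [217, 265], [313, 304], [356, 223], [359, 202], [336, 195], [324, 211]]
grey 2403.0 [356.8, 161.2] [[319, 140], [351, 190], [396, 179], [360, 133]]
grey 2052.0 [481.9, 149.0] [[461, 125], [459, 169], [502, 176], [501, 130], [477, 122]]
grey 538.5 [253.8, 180.5] [[268, 175], [248, 170], [238, 180], [244, 190], [255, 192], [268, 185]]
mat 12589.0 [172.9, 331.9] [[170, 262], [87, 337], [179, 408], [257, 313]]
```

```bash
python3 - <<'E'
from h import *
T=dict(np.load("pics/top0.npz"));S=dict(np.load("pics/scene0.npz"))
fl=onz(T,(250.5,252.5),.012);fr=onz(T,(353.5,238),.012);print("front corners",fl,fr,np.linalg.norm(fl-fr))
y=(fl-fr);print("dock yaw from front",np.arctan2(-y[0],y[1]))
bl=onz(T,(236.5,158),.08);br=onz(T,(342.,142.5),.08);print("back top",bl,br,np.linalg.norm(bl-br),"yaw",np.arctan2(-(bl-br)[0],(bl-br)[1]))
print("tri FL? scene",onz(S,(272,194),.012),"FR",onz(S,(217,265),.012))
print("button",tri(T,(262.2,164),S,(338.4,208.9)))
q=[(157,163),(95,235),(135,267),(196,193)]
P=np.array([onz(T,p,.005) for p in q]);print("carrier",P.round(4).tolist(),P.mean(0))
e=P[0]-P[1];print(np.linalg.norm(e),np.linalg.norm(P[1]-P[2]),np.arctan2(e[1],e[0]))
Q=np.array([onz(S,p,.005) for p in [(319,140),(351,190),(396,179),(360,133)]]);print("S",Q.round(4).tolist(),Q.mean(0))
print("tab",onz(T,(160.3,226.3),.05))
print("latch red",onz(T,(325.9,230.6),.025),onz(T,(341.1,233.2),.025))
Y=[(433.4,201.6),(440.8,245.7),(409.7,258.4),(402,212.5)];Ys=[(180.3,344.8),(133,318.8),(153.2,284),(200.4,308.4)]
for a,b in zip(Y,Ys): print("yel",tri(T,a,S,b)[0].round(4))
E
```

```text
front corners [0.44846692 0.08458865 0.012     ] [ 0.47929096 -0.18983034  0.012     ] 0.27614470755418313
dock yaw from front 0.11185586474054766
back top [0.68543518 0.11191507 0.08      ] [ 0.72088762 -0.15829037  0.08      ] 0.27252129257432917 yaw 0.13046028472044868
tri FL? scene [0.44549618 0.08099205 0.012     ] FR [ 0.48283711 -0.19504462  0.012     ]
button (array([0.66413667, 0.04660204, 0.09447621]), np.float64(0.0007025947503893745))
carrier [[0.6969, 0.3334, 0.005], [0.5058, 0.4922, 0.005], [0.4194, 0.3865, 0.005], [0.612, 0.2285, 0.005]] [0.55852585 0.36014088 0.005     ]
0.2484490181825812 0.13660068264320474 -0.6933318479716575
S [[0.4154, 0.3854, 0.005], [0.6148, 0.2216, 0.005], [0.6996, 0.3349, 0.005], [0.5068, 0.4926, 0.005]] [0.55916129 0.35864407 0.005     ]
tab [0.5198483  0.30931269 0.05      ]
latch red [ 0.49993339 -0.1150158   0.025     ] [ 0.49203076 -0.15487261  0.025     ]
yel [ 0.5687 -0.4013  0.0382]
yel [ 0.4511 -0.4117  0.0402]
yel [ 0.4207 -0.3276  0.0401]
yel [ 0.5426 -0.3165  0.0342]
```

```bash
python3 - <<'E'
from h import *
go((.521,.312,.20),.88)
s=env.sense();R=Rn.from_quat(s["tcp_rot"]).as_matrix();print(R.round(3))
T=dict(np.load("pics/wrist0.npz"))["world_from_camera"];print((R.T@T[:3,:3]).round(3),R.T@(T[:3,3]-s["eef_pos"]))
E
```

```text
Traceback (most recent call last):
  File "h.py", line 35, in go
    d=delta(pos,down(y))
                ~~~~^^^
  File "h.py", line 29, in down
    return Rn.from_matrix(np.array([[np.sin(yaw),np.cos(yaw),0],[-np.cos(yaw),np.sin(yaw),0],[0,0,-1]]))
           ~~~~~~~~~~~~~~^^^^^^^^^^^^^^^^^^^^^^^^^^^^^^^^^^^^^^^^^^^^^^^^^^^^^^^^^^^^^^^^^^^^^^^^^^^^^^^
  File "scipy/spatial/transform/_rotation.pyx", line 1143, in scipy.spatial.transform._rotation.Rotation.from_matrix
ValueError: Non-positive determinant (left-handed or null coordinate frame) in rotation matrix 0: [[ 0.77073888  0.63715114  0.        ]
 [-0.63715114  0.77073888  0.        ]
 [ 0.          0.         -1.        ]].
```

```bash
sed -i 's/\[\[np.sin(yaw),np.cos(yaw),0\],\[-np.cos(yaw),np.sin(yaw),0\]/[[-np.sin(yaw),np.cos(yaw),0],[np.cos(yaw),np.sin(yaw),0]/' h.py; python3 - <<'E'
from h import *
go((.521,.312,.20),.88)
s=env.sense();R=Rn.from_quat(s["tcp_rot"]).as_matrix();print(R.round(3))
T=dict(np.load("pics/wrist0.npz"))["world_from_camera"];print((R.T@T[:3,:3]).round(3),R.T@(T[:3,3]-s["eef_pos"]))
E
```

```text
go [-0.3896, -0.1588, 0.0309, -0.0012, 0.0003, 0.3561]
[[-0.945  0.328 -0.   ]
 [ 0.328  0.945 -0.001]
 [-0.    -0.001 -1.   ]]
[[-0.    -0.955 -0.295]
 [ 1.     0.    -0.   ]
 [ 0.    -0.295  0.955]] [ 0.07612237 -0.00092064 -0.1432125 ]
```

Units first: shifts go in units of 50 mm and turns go in units of 0.25 rad. So -0.39 m is -7.8, -0.2 m is -4, 0.356 rad is 1.424.

pendant --segments '[[[-4,-1.6,0.3,0,0,0.72],[-4,-1.6,0.3,0,0,0.72],[-7.8,-3.18,0.62,0,0,1.424],[-7.8,-3.18,0.62,0,0,1.424],[-7.8,-3.18,0.62,0,0,1.424],[-7.8,-3.18,0.62,0,0,1.424],[-7.8,-3.18,0.62,0,0,1.424],[-7.8,-3.18,0.62,0,0,1.424],[-7.8,-3.18,0.62,0,0,1.424],[-7.8,-3.18,0.62,0,0,1.424],[-7.8,-3.18,0.62,0,0,1.424],[-7.8,-3.18,0.62,0,0,1.424]]]' --aperture 0.085

```text
time_s: 1.15
eef_pos: [0.5241, 0.3079, 0.1997]
tcp_rot: [0.342, 0.94, -0.001, 0.001]
contact_force: [-0.9, 1.1, 0.1]
width: 0.0849
finger_force: 0.0
```

```bash
python3 - <<'E'
from h import *
go((.521,.312,.20),.88); grab("wrist","w1"); print(env.sense()["q"].round(2))
E
```

```text
go [0.005, 0.0011, -0.0003, -0.0013, 0.0016, -0.0067]
[-0.76  0.41  0.19  1.69 -0.09  1.05  0.34]
```

View pics/w1.png

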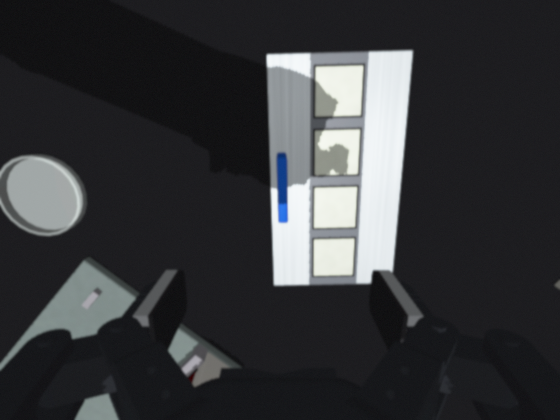

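The wrist view shows the carrier plate with corners (267,52), (412,50), (395,286), (274,287), and the tab at (282,188). The dish and the dock's front-left corner are on the left.

```bash
cat >> h.py <<'E'
def tabpose(f):
    m=mask(f,(105,150,40),(125,255,255)); return blobs(m,60)
E
python3 - <<'E'
from h import *
W=dict(np.load("pics/w1.npz"));T=dict(np.load("pics/top0.npz"))
b=tabpose(W)[0];print(b[0],b[1],cv2.boundingRect(b[2]),cv2.minAreaRect(b[2]))
P=np.array([onz(W,p,.005) for p in [(267,52),(412,50),(396,286),(273.5,286.5)]]);print(P.round(4).tolist(),P.mean(0).round(4))
for i,j in((3,0),(2,1),(0,1),(3,2)):
    e=P[j]-P[i];print(np.linalg.norm(e).round(4),np.arctan2(e[1],e[0]).round(4))
for p in [(277,153),(287,153),(288,222),(279,222)]: print("tab z50",onz(W,p,.05).round(4))
# tab top plane, top view
bt=[b for b in tabpose(T) if b[1][0]<200][0];print(cv2.minAreaRect(bt[2]))
print("tri tab", tri(W,b[1],T,bt[1]))
c=P.mean(0);a=.88;X=np.array([np.cos(a),np.sin(a),0])
print("pred grip",c-.058*X)
for z in(0,.05):
  for y in (-.032,.032): print(proj(W,c-.005*0+np.array([0,0,z-.005])-.058*X+y*np.array([-np.sin(a),np.cos(a),0])))
E
```

```text
471.5 [281.9961117  186.85613291] (277, 154, 10, 68) ((282.26580810546875, 187.47445678710938), (67.19601440429688, 8.695171356201172), 88.09085083007812)
[[0.4135, 0.3855, 0.005], [0.5018, 0.4936, 0.005], [0.7062, 0.3392, 0.005], [0.6123, 0.2259, 0.005]] [0.5584 0.361  0.005 ]
0.2549 2.4649
0.2561 2.4948
0.1395 0.8856
0.1472 0.8787
tab z50 [0.4897 0.3344 0.05  ]
tab z50 [0.4955 0.3414 0.05  ]
tab z50 [0.5475 0.2999 0.05  ]
tab z50 [0.5419 0.2931 0.05  ]
((160.1400146484375, 226.52001953125), (7.373082160949707, 25.951311111450195), 39.09385681152344)
tri tab (array([0.52131693, 0.31514841, 0.02929524]), np.float64(0.0008122868687843453))
pred grip [0.52147835 0.31634273 0.005     ]
[283.20552493 208.99747161]
[283.12150522 151.51136393]
[284.00652171 223.40001125]
[283.96100347 157.40836229]
```

```bash
python3 - <<'E'
from h import *
go((.520,.3165,.017),.88)
E
```

```text
go [0.0055, 0.0034, 0.1828, -0.001, 0.0, -0.0033]
```

Converted, 0.15 m is 3, 0.12 m is 2.4, -0.003 rad is -0.012.

pendant --segments '[[[0.11,0.068,0.8,-0.004,0,-0.012],[0.11,0.068,1.6,-0.004,0,-0.012],[0.11,0.068,2.4,-0.004,0,-0.012],[0.11,0.068,3,-0.004,0,-0.012],[0.11,0.068,3,-0.004,0,-0.012]]]'

```text
time_s: 1.62
eef_pos: [0.514, 0.3177, 0.0441]
tcp_rot: [0.336, 0.942, -0.004, -0.003]
contact_force: [-1.1, 0.7, -0.3]
width: 0.085
finger_force: 0.0
```

```bash
python3 - <<'E'
from h import *
go((.520,.3165,.017),.88)
E
```

```text
go [-0.0055, 0.0031, 0.027, -0.009, -0.0038, 0.0061]
```

pendant --segments '[[[0,0,0,0,0,0],[0,0,0,0,0,0],[0,0,0,0,0,0]]]'

```text
time_s: 1.87
eef_pos: [0.5206, 0.3196, 0.0529]
tcp_rot: [0.337, 0.942, 0.002, 0.001]
contact_force: [-0.1, -0.2, -0.6]
width: 0.0851
finger_force: 0.0
```

```bash
python3 - <<'E'
from h import *
go((.520,.3165,.017),.88)
E
```

```text
go [-0.0015, -0.003, 0.0359, 0.0051, 0.0008, 0.0036]
```

pendant --segments '[[[-0.02,-0.05,0.4,0.012,0,0.012],[-0.02,-0.05,0.68,0.012,0,0.012],[-0.02,-0.05,0.68,0.012,0,0.012],[-0.02,-0.05,0.68,0.012,0,0.012],[-0.02,-0.05,0.68,0.012,0,0.012],[-0.02,-0.05,0.68,0.012,0,0.012]]]'

```text
time_s: 2.37
eef_pos: [0.5196, 0.3163, 0.018]
tcp_rot: [0.339, 0.941, 0.0, 0.0]
contact_force: [0.3, -0.4, -0.5]
width: 0.0851
finger_force: 0.0
```

```bash
python3 - <<'E'
from h import *
go((.520,.3165,.017),.88)
E
```

```text
go [-0.0002, 0.0004, 0.001, 0.0006, 0.0006, 0.0]
```

Settled precisely. Now grip.

pendant --segments '[[[0,0,0,0,0,0],[0,0,0,0,0,0],[0,0,0,0,0,0],[0,0,0,0,0,0],[0,0,0,0,0,0],[0,0,0,0,0,0],[0,0,0,0,0,0],[0,0,0,0,0,0]]]' --aperture 0.0 --clamp_n 90

```text
time_s: 3.03
eef_pos: [0.5188, 0.3158, 0.0165]
tcp_rot: [0.339, 0.941, -0.001, -0.0]
contact_force: [-0.2, -0.8, 2.2]
width: 0.0093
finger_force: 88.3
```

```bash
python3 - <<'E'
from h import *
s=env.sense();print(s["width"],s["finger_force"],s["torque"])
go((.520,.3165,.017),.88)
E
```

```text
0.009324866901238911 88.31087708473206 [ 0.10293725 -0.03722583 -0.03149137]
go [-0.0005, 0.0013, -0.0005, -0.0015, 0.0, -0.0001]
```

Converted, -0.16 m is -3.2, -0.12 m is -2.4.

pendant --segments '[[[0,0,-0.8,0,0,0],[0,0,-1.6,0,0,0],[0,0,-2.4,0,0,0],[0,0,-3.2,0,0,0],[0,0,-3.2,0,0,0],[0,0,-3.2,0,0,0],[0,0,-3.2,0,0,0]]]'

```text
time_s: 3.62
eef_pos: [0.5178, 0.3153, 0.1751]
tcp_rot: [0.338, 0.941, -0.002, -0.001]
contact_force: [0.2, -0.5, -3.6]
width: 0.0089
finger_force: 89.7
```

```bash
python3 - <<'E'
from h import *
T=dict(np.load("pics/top0.npz"));S=dict(np.load("pics/scene0.npz"))
def fit(f,c,a,b,z):
    a=np.array(a,float);b=np.array(b,float);u=(b-a)/np.linalg.norm(b-a);L=np.linalg.norm(b-a)
    p=c.reshape(-1,2).astype(float);t=(p-a)@u;d=(p-a)@np.array([-u[1],u[0]])
    p=p[(t>5)&(t<L-5)&(abs(d)<3)]
    g=np.array([onz(f,q,z)[:2] for q in p]);vx,vy,x,y=cv2.fitLine(g.astype(np.float32),cv2.DIST_HUBER,0,.001,.001).ravel()
    return np.array([x,y]),np.arctan2(vy,vx),len(p)
def line(n,f,c,a,b,z,off,axis):
    p,ang,k=fit(f,c,a,b,z);print(n,p.round(4),"yaw",(((ang-(np.pi/2 if axis=='y' else 0))+np.pi/2)%np.pi-np.pi/2).round(4),k)
    return p,off
ct=[b for b in blobs(mask(T,(0,0,110),(179,60,255)),9000,12000)][0][2]
cs=[b for b in blobs(mask(S,(0,0,110),(179,60,255)),8000,10000)][0][2]
r=[]
r.append(line("T front",T,ct,(251,253),(354,237),.012,-.105,'y'))
r.append(line("T left",T,ct,(242,194),(251,253),.012,.14,'x'))
r.append(line("T right",T,ct,(354,237),(344,180),.012,-.14,'x'))
r.append(line("T backtop",T,ct,(342,142),(236,158),.08,.14,'y'))
r.append(line("S front",S,cs,(272,194),(228,250),.012,-.105,'y'))
r.append(line("S right",S,cs,(217,265),(313,304),.012,-.14,'x'))
r.append(line("S left",S,cs,(272,194),(324,211),.012,.14,'x'))
a=.125;ex=np.array([np.cos(a),np.sin(a)]);ey=np.array([-ex[1],ex[0]])
print("x0:",[ (r[i][0]@ex-r[i][1]).round(4) for i in(0,3,4)]);print("y0:",[(r[i][0]@ey-r[i][1]).round(4) for i in(1,2,5,6)])
B=tri(T,(262.2,164),S,(338.4,208.9))[0][:2];print("button",(B@ex-.108).round(4),(B@ey-.075).round(4))
for n in(("green button z",0)):pass
s=env.sense();print(s["eef_pos"],s["width"],s["finger_force"])
E
```

```text
T front [ 0.4607 -0.0272] yaw 0.1285 93
T left [0.5255 0.0931] yaw 0.1296 50
T right [ 0.5577 -0.1812] yaw 0.1286 47
T backtop [ 0.7033 -0.0219] yaw 0.1296 97
S front [4.565e-01 3.000e-04] yaw 0.1288 47
S right [ 0.6247 -0.1793] yaw 0.1307 87
S left [0.5227 0.0914] yaw 0.1294 43
x0: [np.float64(0.5587), np.float64(0.5551), np.float64(0.558)]
y0: [np.float64(-0.1132), np.float64(-0.1093), np.float64(-0.1158), np.float64(-0.1145)]
button 0.5568 -0.1116
[0.51782642 0.31527445 0.17509912] 0.008912788843745526 89.68664646148682
```

```bash
cat >> h.py <<'E'
DA=.129; DO=np.array([.5670,-.0426,0.]); DR=Rn.from_euler('z',DA)
G=np.array([-.058,0,.0165]) # TCP in the carrier
def dock(p): return DO+DR.apply(p)
def indock(p): return DR.inv().apply(np.asarray(p)-DO)
def carpose(t,th,yaw=0.): # tongue in dock -> TCP
    Rc=DR*Rn.from_euler('z',yaw)*Rn.from_euler('y',th); return dock(t)+Rc.apply(G-np.array([.07,0,.0025])),Rc*down(0)
def car(x,y,z,th,yaw=0.):
    d=delta(*carpose(np.array([x,y,z])/1000,th,yaw)); print("car",d.tolist())
def state():
    s=env.sense();Rc=Rn.from_quat(s["tcp_rot"])*down(0).inv()
    t=indock(s["eef_pos"]+Rc.apply(np.array([.07,0,.0025])-G)); e=(DR.inv()*Rc).as_euler('ZYX')
    print("tongue mm",(t*1000).round(1),"yaw,tilt",e[:2].round(3),"w",round(s["width"],4),"ff",round(s["finger_force"]),"F",s["contact_force"].round(1))
E
python3 - <<'E'
from h import *
state();car(30,0,120,.2)
E
```

```text
tongue mm [ 90.8 448.6 160.6] yaw,tilt [0.751 0.004] w 0.0089 ff 90 F [ 0.2 -0.5 -3.6]
car [-0.2027, -0.3122, 0.0171, 0.1864, 0.076, 0.7485]
```

Converted, -0.3122 m is -6.244, -0.23 m is -4.6, 0.7485 rad is 2.994.

pendant --segments '[[[-2,-3.1,0.16,0.372,0.152,1.496],[-2,-3.1,0.16,0.372,0.152,1.496],[-2,-3.1,0.16,0.372,0.152,1.496],[-2,-3.1,0.16,0.372,0.152,1.496],[-3,-4.6,0.2,0.56,0.228,2.24],[-4.054,-6.244,0.342,0.7456,0.304,2.994],[-4.054,-6.244,0.342,0.7456,0.304,2.994],[-4.054,-6.244,0.342,0.7456,0.304,2.994],[-4.054,-6.244,0.342,0.7456,0.304,2.994],[-4.054,-6.244,0.342,0.7456,0.304,2.994],[-4.054,-6.244,0.342,0.7456,0.304,2.994],[-4.054,-6.244,0.342,0.7456,0.304,2.994]]]'

```text
time_s: 4.62
eef_pos: [0.4751, -0.0536, 0.1583]
tcp_rot: [0.657, 0.747, -0.075, -0.067]
contact_force: [0.5, 0.3, -4.1]
width: 0.0091
finger_force: 89.8
```

pendant --segments '[[[0,0,0,0,0,0],[0,0,0,0,0,0],[0,0,0,0,0,0]]]'

```text
time_s: 4.87
eef_pos: [0.4761, -0.0527, 0.1595]
tcp_rot: [0.656, 0.748, -0.074, -0.066]
contact_force: [-0.7, -0.2, -2.3]
width: 0.0091
finger_force: 89.8
```

```bash
python3 - <<'E'
from h import *
state();car(60,0,60,.2)
grab("top","t2");grab("scene","s2");print(env.sense()["q"].round(2))
E
```

```text
tongue mm [ 31.3   2.  120.5] yaw,tilt [0.002 0.199] w 0.0091 ff 90 F [-0.7 -0.2 -2.3]
car [-0.0018, 0.0401, 0.0535, 0.0014, -0.0008, 0.0023]
[-0.38  0.38  0.47  1.9  -0.15  1.1   0.3 ]
```

View pics/s2.png

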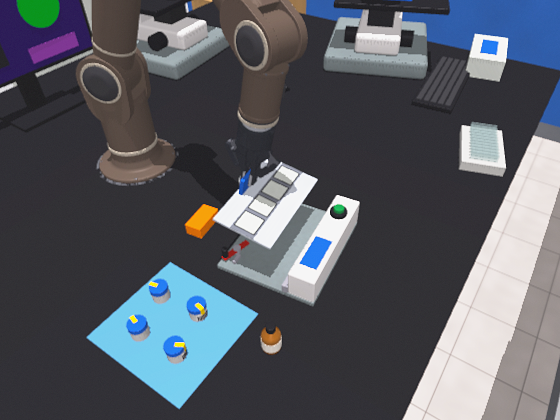

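The scene view shows the carrier held tilted over the deck, with tongue corners near (317,182) and (268,244). I check these against the top view.

```bash
python3 - <<'E'
from h import *
s=env.sense();Rc=Rn.from_quat(s["tcp_rot"])*down(0).inv()
for n in("t2","s2"):
    f=dict(np.load(f"pics/{n}.npz"))
    for b in blobs(mask(f,(0,0,150),(179,60,255)),500):
        if 200<b[1][0]<350 and b[1][1]>130 and b[0]<12000: print(n,b[0],b[1].round(),cv2.approxPolyDP(b[2],2.5,True).reshape(-1,2).tolist())
    for p in((.07,.125,.005),(.07,-.125,.005),(-.07,-.125,.005),(-.07,.125,.005)):
        print("pred",proj(f,s["eef_pos"]+Rc.apply(np.array(p)-G)).round(1))
E
```

```text
t2 1674.0 [263. 216.] [[281, 186], [242, 192], [251, 253], [246, 206], [255, 252], [273, 249], [277, 230], [264, 230], [276, 227], [273, 210], [263, 210], [281, 206]]
t2 1467.5 [308. 351.] [[255, 352], [252, 369], [259, 359], [271, 354], [306, 352], [344, 364], [353, 371], [358, 383], [355, 358], [331, 343], [308, 338], [284, 338], [268, 342]]
t2 1199.0 [259. 169.] [[284, 151], [236, 158], [241, 189], [280, 184], [279, 180], [246, 186], [243, 182], [278, 176]]
t2 862.5 [243. 285.] [[236, 269], [227, 279], [227, 291], [237, 301], [250, 300], [258, 291], [258, 278], [249, 269]]
pred [245.9 195. ]
pred [348.4 179.4]
pred [361.5 234.6]
pred [253.9 251.8]
s2 9565.0 [290. 230.] [[280, 162], [273, 171], [258, 177], [242, 195], [238, 189], [213, 220], [270, 248], [301, 204], [314, 210], [270, 277], [228, 260], [221, 260], [218, 265], [280, 290], [282, 285], [285, 286], [288, 293], [312, 303], [356, 222], [359, 202], [336, 195], [325, 212], [302, 204], [317, 179]]
pred [317.9 178.3]
pred [270.4 246.8]
pred [213.1 217.2]
pred [267.9 154.8]
```

View pics/t2.png

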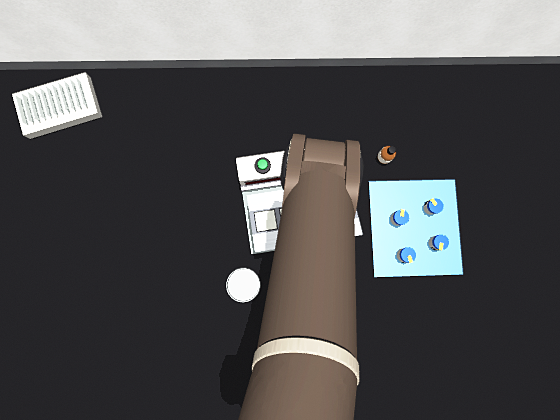

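The top view is mostly blocked by the arm, with the left strip of the carrier visible at (243..281, 190..252). The corners agree with the prediction within about 2 mm, so I continue.

pendant --segments '[[[-0.036,0.4,0.54,0,0,0.008],[-0.036,0.802,1.07,0,0,0.008],[-0.036,0.802,1.07,0,0,0.008],[-0.036,0.802,1.07,0,0,0.008],[-0.036,0.802,1.07,0,0,0.008]]]'

```text
time_s: 5.38
eef_pos: [0.5047, -0.0522, 0.0999]
tcp_rot: [0.658, 0.747, -0.074, -0.066]
contact_force: [0.7, 0.4, -2.5]
width: 0.0087
finger_force: 89.7
```

pendant --segments '[[[0,0,0,0,0,0],[0,0,0,0,0,0],[0,0,0,0,0,0]]]'

```text
time_s: 5.63
eef_pos: [0.5052, -0.052, 0.1006]
tcp_rot: [0.658, 0.747, -0.073, -0.065]
contact_force: [-0.4, 0.5, -3.1]
width: 0.0087
finger_force: 89.7
```

```bash
python3 - <<'E'
from h import *
state();car(60,0,26,.2);car(60,0,16,.2)
E
```

```text
tongue mm [60.4 -1.7 62. ] yaw,tilt [-0.002  0.196] w 0.0087 ff 90 F [-0.4  0.5 -3.1]
car [0.0014, 0.0067, 0.0349, 0.004, -0.0012, -0.0022]
car [0.0014, 0.0087, 0.0447, 0.004, -0.0012, -0.0022]
```

pendant --segments '[[[0.016,0.066,0.36,0.016,0,-0.008],[0.016,0.134,0.698,0.016,0,-0.008],[0.016,0.134,0.698,0.016,0,-0.008],[0.016,0.134,0.698,0.016,0,-0.008],[0.016,0.134,0.698,0.016,0,-0.008],[0.016,0.134,0.698,0.016,0,-0.008]]]'

```text
time_s: 6.13
eef_pos: [0.5052, -0.0514, 0.065]
tcp_rot: [0.657, 0.747, -0.075, -0.066]
contact_force: [0.4, -0.0, -4.1]
width: 0.0086
finger_force: 89.5
```

```bash
python3 - <<'E'
from h import *
state();car(60,0,16,.2);grab("scene","s3");grab("wrist","w3")
f=dict(np.load("pics/s3.npz"));im=cv2.resize(f["image"][150:320,190:390],None,fx=3,fy=3,interpolation=cv2.INTER_CUBIC);cv2.imwrite("pics/s3c.png",im[:,:,::-1])
E
```

```text
tongue mm [60.2 -0.8 25.9] yaw,tilt [-0.   0.2] w 0.0086 ff 90 F [ 0.4 -0.  -4.1]
car [0.0008, 0.0017, 0.0097, -0.0003, -0.0008, -0.0002]
```

View pics/s3c.png

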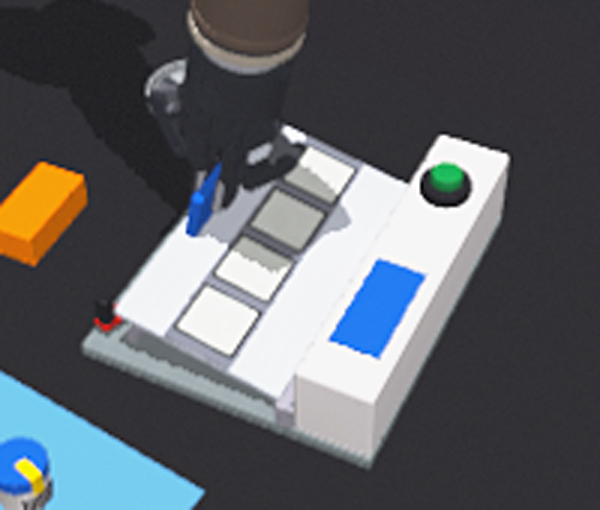

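The crop shows the tilted carrier with its tongue just in front of the lip. Its right corner is at crop (275,395), inside the cheek at (287,405), and the latch knob at (105,310) is clear. I lower it and slide it in.

Converted, 0.0097 m is 0.194, 0.005 m is 0.1.

pendant --segments '[[[0.012,0.02,0.1,0,0,0],[0.012,0.034,0.194,0,0,0],[0.012,0.034,0.194,0,0,0],[0.012,0.034,0.194,0,0,0],[0.012,0.034,0.194,0,0,0],[0.012,0.034,0.194,0,0,0]]]'

```text
time_s: 6.73
eef_pos: [0.504, -0.0507, 0.054]
tcp_rot: [0.657, 0.747, -0.076, -0.067]
contact_force: [-0.0, 0.3, -3.2]
width: 0.0087
finger_force: 89.9
```

```bash
python3 - <<'E'
from h import *
state();car(68,0,16,.2);car(74,0,16,.2)
E
```

```text
tongue mm [59.   0.1 14.6] yaw,tilt [0.    0.202] w 0.0087 ff 90 F [-0.   0.3 -3.2]
car [-0.0001, 0.0085, -0.0029, -0.0024, -0.001, 0.0]
car [-0.0001, 0.0143, -0.0041, -0.0024, -0.001, 0.0]
```

Converted, 0.0143 m is 0.286, 0.012 m is 0.24.

pendant --segments '[[[0,0.08,-0.036,0,0,0],[0,0.17,-0.056,0,0,0],[0,0.24,-0.068,0,0,0],[0,0.286,-0.076,0,0,0],[0,0.286,-0.076,0,0,0],[0,0.286,-0.076,0,0,0],[0,0.286,-0.076,0,0,0]]]'

```text
time_s: 7.32
eef_pos: [0.5185, -0.0488, 0.0548]
tcp_rot: [0.657, 0.747, -0.076, -0.067]
contact_force: [-0.6, -0.1, -3.2]
width: 0.009
finger_force: 89.8
```

```bash
python3 - <<'E'
from h import *
state();car(74,0,16,.1);car(75,0,14.5,0.0)
E
```

```text
tongue mm [73.7  0.1 15.4] yaw,tilt [-0.     0.203] w 0.009 ff 90 F [-0.6 -0.1 -3.2]
car [-0.0001, -0.0006, 0.0125, -0.1025, -0.001, -0.0001]
car [-0.0001, 0.0012, 0.0266, -0.2025, -0.001, -0.0002]
```

pendant --segments '[[[0,-0.006,0.12,-0.2,0,0],[0,-0.01,0.256,-0.41,0,0],[0,0,0.38,-0.6,0,0],[0,0.008,0.51,-0.78,0,0],[0,0.008,0.51,-0.78,0,0],[0,0.008,0.51,-0.78,0,0],[0,0.008,0.51,-0.78,0,0],[0,0.008,0.51,-0.78,0,0]]]'

```text
time_s: 7.98
eef_pos: [0.5145, -0.0493, 0.0301]
tcp_rot: [0.66, 0.751, -0.003, -0.003]
contact_force: [-0.3, -0.5, -3.6]
width: 0.009
finger_force: 89.8
```

```bash
python3 - <<'E'
from h import *
state();car(75,0,14.5,0.0);print(env.sense()["torque"])
E
```

```text
tongue mm [75.   0.2 15.1] yaw,tilt [0.    0.008] w 0.009 ff 90 F [-0.3 -0.5 -3.6]
car [-0.0001, -0.0001, 0.0016, -0.0079, -0.0009, 0.0002]
[-0.03304634  0.12444029 -0.06835581]
```

Nearly flat. I press down the last 2 to 3 mm until I see contact force.

pendant --segments '[[[0,0,0.03,-0.032,0,0],[0,0,0.06,-0.032,0,0],[0,0,0.06,-0.032,0,0],[0,0,0.06,-0.032,0,0],[0,0,0.06,-0.032,0,0]]]'

```text
time_s: 8.4
eef_pos: [0.5149, -0.0492, 0.0285]
tcp_rot: [0.66, 0.751, 0.002, 0.0]
contact_force: [-4.4, 1.0, 16.2]
width: 0.0089
finger_force: 93.1
```

```bash
python3 - <<'E'
from h import *
state();car(75,0,14.5,0.0);print(env.sense()["torque"])
E
```

```text
tongue mm [75.6  0.2 14.8] yaw,tilt [ 0.    -0.003] w 0.0089 ff 93 F [-4.4  1.  16.2]
car [-0.0001, -0.0005, -0.0, 0.0026, -0.0016, 0.0001]
[0.10912926 1.15078256 0.00815877]
```

pendant --segments '[[[0,0,0,0,0,0],[0,0,0,0,0,0],[0,0,0,0,0,0],[0,0,0,0,0,0]]]' --aperture 0.05 --clamp_n 40

```text
time_s: 8.73
eef_pos: [0.5143, -0.0493, 0.0268]
tcp_rot: [0.66, 0.751, 0.001, 0.0]
contact_force: [0.1, 0.3, 0.1]
width: 0.0499
finger_force: 0.0
```

pendant --segments '[[[0,0,-0.6,0,0,0],[0,0,-1.2,0,0,0],[0.8,-0.4,-1.8,0,0,0],[1.6,-0.8,-2.2,0,0,0],[2.4,-1.2,-2.4,0,0,0],[3,-1.6,-2.4,0,0,0],[3,-1.6,-2.4,0,0,0],[3,-1.6,-2.4,0,0,0],[3,-1.6,-2.4,0,0,0],[3,-1.6,-2.4,0,0,0],[3,-1.6,-2.4,0,0,0]]]' --aperture 0.0

```text
time_s: 9.65
eef_pos: [0.416, 0.0879, 0.1468]
tcp_rot: [0.661, 0.751, 0.001, 0.0]
contact_force: [0.2, 0.0, 0.2]
width: -0.0003
finger_force: 0.0
```

```bash
python3 - <<'E'
from h import *
s=env.sense();print(indock(s["eef_pos"]),s["q"].round(2))
grab("wrist","w4");grab("scene","s4");grab("top","t4")
E
```

```text
[-0.13291489  0.14886274  0.1467943 ] [-0.7   0.18  0.43  2.18 -0.1   0.8  -0.08]
```

View pics/w4.png

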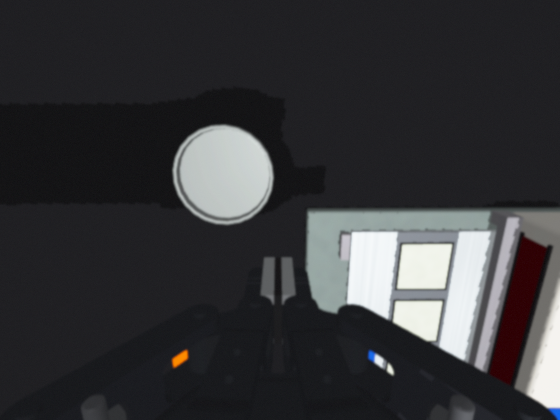

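The wrist view shows the dish at (224,175) undisturbed and the carrier inside the front stop at (345,245). Now I measure the latch.

```bash
python3 - <<'E'
from h import *
P=np.array([-.082,-.085])
for n in("top0","t4","scene0","s4"):
    f=dict(np.load(f"pics/{n}.npz"))
    m=mask(f,(0,120,70),(7,255,255))|mask(f,(173,120,70),(179,255,255))
    pv=proj(f,dock([-.082,-.085,.025]))
    for b in blobs(m,6):
        if np.linalg.norm(b[1]-pv)<30:
            c=indock(onz(f,b[1],.025))[:2];print(n,b[0],b[1].round(1),(c*1000).round(1),"rel",((c-P)*1000).round(1))
    hsv=cv2.cvtColor(f["image"],cv2.COLOR_RGB2HSV)
    for phi in(1.1,1.2,1.3,1.4,1.5):
        p=proj(f,dock([-.082-.035*np.cos(phi),-.085-.035*np.sin(phi),.052])); i=p.round().astype(int)
        v=hsv[...,2][i[1]-2:i[1]+3,i[0]-2:i[0]+3]; print(n,phi,p.round(1),v.mean().round())
f=dict(np.load("pics/t4.npz"));
for b in blobs(mask(f,(15,120,120),(35,255,255)),200): print("box",[indock(onz(f,p,.032)).round(3).tolist() for p in cv2.boxPoints(cv2.minAreaRect(b[2]))])
b=[b for b in blobs(mask(f,(105,150,40),(125,255,255)),30)];print([(x[0],x[1].round(1).tolist(),indock(onz(f,x[1],.05+.012)).round(4).tolist()) for x in b])
a=f["image"][205:265,290:380];cv2.imwrite("pics/t4c.png",cv2.resize(a,None,fx=6,fy=6,interpolation=cv2.INTER_CUBIC)[:,:,::-1])
E
```

```text
top0 36.5 [325.8 230.6] [-75.9 -62.8] rel [ 6.1 22.2]
top0 29.0 [341.1 233.2] [ -88.7 -101.6] rel [ -6.7 -16.6]
top0 1.1 [349.1 235. ] 114.0
top0 1.2 [349.5 233.7] 90.0
top0 1.3 [349.7 232.4] 137.0
top0 1.4 [349.7 231. ] 161.0
top0 1.5 [349.6 229.6] 186.0
t4 36.5 [325.8 230.6] [-75.9 -62.8] rel [ 6.1 22.2]
t4 29.0 [341.1 233.2] [ -88.7 -101.6] rel [ -6.7 -16.6]
t4 1.1 [349.1 235. ] 116.0
t4 1.2 [349.5 233.7] 92.0
t4 1.3 [349.7 232.4] 140.0
t4 1.4 [349.7 231. ] 164.0
t4 1.5 [349.6 229.6] 189.0
scene0 44.5 [229.9 253.8] [ -87.1 -107.1] rel [ -5.1 -22.1]
scene0 34.0 [243.7 243.9] [-73.9 -65.7] rel [ 8.1 19.3]
scene0 1.1 [222.7 247.1] 53.0
scene0 1.2 [223.6 248. ] 53.0
scene0 1.3 [224.5 248.8] 53.0
scene0 1.4 [225.6 249.5] 65.0
scene0 1.5 [226.8 250.1] 90.0
s4 43.5 [229.8 253.8] [ -87.3 -107.1] rel [ -5.3 -22.1]
s4 34.0 [243.7 243.9] [-73.9 -65.7] rel [ 8.1 19.3]
s4 1.1 [222.7 247.1] 53.0
s4 1.2 [223.6 248. ] 52.0
s4 1.3 [224.5 248.8] 52.0
s4 1.4 [225.6 249.5] 65.0
s4 1.5 [226.8 250.1] 89.0
box [[-0.194, 0.008, 0.032], [-0.193, -0.075, 0.032], [-0.236, -0.076, 0.032], [-0.237, 0.007, 0.032]]
[(131.0, [406.7, 253.7], [-0.1675, -0.2505, 0.062]), (130.0, [439.9, 240.8], [-0.1488, -0.3413, 0.062]), (128.5, [435.1, 206.6], [-0.0605, -0.3474, 0.062]), (125.0, [400.1, 218.0], [-0.0756, -0.2514, 0.062])]
```

View pics/t4c.png

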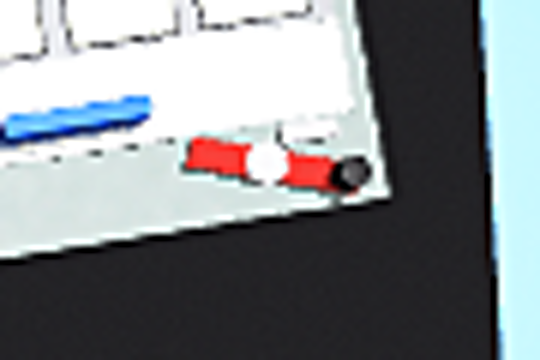

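The crop shows the red bar with its white pivot cap at (265,163), the black knob at (352,172), and the nose at (190,155). The latch angle is about 1.23. I grip the knob.

```bash
python3 - <<'E'
from h import *
go(dock([-.094,-.118,.11]),.129)
E
```

```text
go [-0.2669, 0.0397, 0.0366, 0.0006, -0.0004, -0.0022]
```

Units first: shifts go in units of 50 mm and turns go in units of 0.25 rad. So -0.267 m is -5.34, 0.04 m is 0.8.

pendant --segments '[[[-5.34,0.8,0.72,0,0,0],[-5.34,0.8,0.72,0,0,0],[-5.34,0.8,0.72,0,0,0],[-5.34,0.8,0.72,0,0,0],[-5.34,0.8,0.72,0,0,0],[-5.34,0.8,0.72,0,0,0],[-5.34,0.8,0.72,0,0,0],[-5.34,0.8,0.72,0,0,0],[-5.34,0.8,0.72,0,0,0],[-5.34,0.8,0.72,0,0,0],[-5.34,0.8,0.72,0,0,0],[-5.34,0.8,0.72,0,0,0]]]' --aperture 0.05 --clamp_n 40

```text
time_s: 10.8
eef_pos: [0.4894, -0.1692, 0.1108]
tcp_rot: [0.659, 0.752, 0.001, -0.0]
contact_force: [-0.4, -0.4, 0.0]
width: 0.0502
finger_force: 0.0
```

```bash
python3 - <<'E'
from h import *
go(dock([-.094,-.118,.033]),.129);print(env.sense()["q"].round(2))
E
```

```text
go [-0.0025, -0.0009, 0.0778, 0.0011, -0.0016, 0.0017]
[-0.16  0.4   0.5   2.01 -0.27  0.8   0.64]
```

Converted, 0.0775 m is 1.55, 0.065 m is 1.3.

pendant --segments '[[[-0.04,-0.01,0.7,0,0,0],[-0.04,-0.01,1.3,0,0,0],[-0.04,-0.01,1.55,0,0,0],[-0.04,-0.01,1.55,0,0,0],[-0.04,-0.01,1.55,0,0,0],[-0.04,-0.01,1.55,0,0,0]]]'

```text
time_s: 11.3
eef_pos: [0.49, -0.1724, 0.0343]
tcp_rot: [0.66, 0.751, 0.001, 0.001]
contact_force: [0.9, -0.6, -0.1]
width: 0.0501
finger_force: 0.0
```

pendant --segments '[[[0,0,0,0,0,0],[0,0,0,0,0,0],[0,0,0,0,0,0],[0,0,0,0,0,0],[0,0,0,0,0,0]]]' --aperture 0.0 --clamp_n 30

```text
time_s: 11.72
eef_pos: [0.4897, -0.1727, 0.0341]
tcp_rot: [0.66, 0.751, 0.001, 0.0]
contact_force: [-1.5, 0.4, 7.0]
width: 0.0125
finger_force: 29.8
```

```bash
python3 - <<'E'
from h import *
s=env.sense();p=indock(s["eef_pos"]);print(p,np.arctan2(-.085-p[1],-.082-p[0]))
print(delta(dock([-.117,-.083,.034]),down(.129)))
E
```

```text
[-0.09337971 -0.11907703  0.03407465] 1.2484990886396947
[ 0.0361 -0.0236  0.      0.0023 -0.0008 -0.0002]
```

Converted, 0.0355 m is 0.71, 0.0335 m is 0.67.

pendant --segments '[[[0.03,-0.08,0,0,0,0],[0.074,-0.158,0,0,0,0],[0.126,-0.23,0,0,0,0],[0.186,-0.292,0,0,0,0],[0.254,-0.346,0,0,0,0],[0.328,-0.394,0,0,0,0],[0.408,-0.432,0,0,0,0],[0.49,-0.458,0,0,0,0],[0.58,-0.474,0,0,0,0],[0.67,-0.48,0,0,0,0],[0.71,-0.48,0,0,0,0],[0.71,-0.48,0,0,0,0]]]'

```text
time_s: 12.72
eef_pos: [0.4612, -0.1412, 0.034]
tcp_rot: [0.66, 0.751, 0.001, 0.001]
contact_force: [-1.3, -3.3, 8.1]
width: 0.0127
finger_force: 30.7
```

pendant --segments '[[[0,0,0,0,0,0],[0,0,0,0,0,0]]]'

```text
time_s: 12.88
eef_pos: [0.4612, -0.1412, 0.034]
tcp_rot: [0.66, 0.751, 0.001, 0.001]
contact_force: [-1.3, -2.6, 8.8]
width: 0.0126
finger_force: 30.7
```

```bash
python3 - <<'E'
from h import *
s=env.sense();p=indock(s["eef_pos"]);print(p,np.arctan2(-.085-p[1],-.082-p[0]))
E
```

```text
[-0.11763613 -0.08413295  0.03401503] -0.0243259496023076
```

pendant --segments '[[[0,0,0,0,0,0],[0,0,0,0,0,0],[0,0,0,0,0,0]]]' --aperture 0.05

```text
time_s: 13.13
eef_pos: [0.4606, -0.1402, 0.0332]
tcp_rot: [0.66, 0.751, 0.001, -0.0]
contact_force: [0.2, -0.0, 0.2]
width: 0.0482
finger_force: 0.0
```

pendant --segments '[[[0,0,-0.8,0,0,0],[0,0,-1.6,0,0,0],[-0.6,0,-2.2,0,0,0],[-4.2,0.14,-3.4,0,0,0],[-4.2,0.14,-3.4,0,0,0],[-4.2,0.14,-3.4,0,0,0],[-4.2,0.14,-3.4,0,0,0],[-4.2,0.14,-3.4,0,0,0],[-4.2,0.14,-3.4,0,0,0],[-4.2,0.14,-3.4,0,0,0],[-4.2,0.14,-3.4,0,0,0],[-4.2,0.14,-3.4,0,0,0]]]' --aperture 0.08

```text
time_s: 14.13
eef_pos: [0.4945, -0.3461, 0.2022]
tcp_rot: [0.659, 0.752, 0.001, -0.001]
contact_force: [0.6, -0.1, 1.0]
width: 0.0797
finger_force: 0.0
```

```bash
python3 - <<'E'
from h import *
grab("wrist","w5");grab("top","t5")
E
```

```text
(no output)
```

View pics/w5.png

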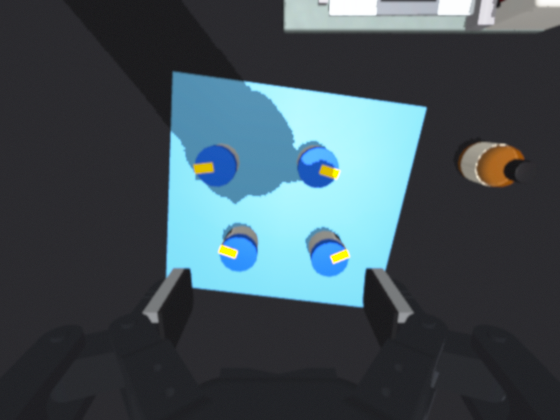

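The wrist view shows the four pots on the mat: caps at (215,166), (319,167), (238,252) and (329,258), each with a yellow strip pointing out towards its label. The amber bottle is at (490,165).

```bash
cat >> h.py <<'E'
def pots(f,z=.04,amin=60):
    bm=mask(f,(108,150,60),(125,255,255));ym=mask(f,(20,130,120),(35,255,255))
    out=[]
    for a,c,ct in blobs(bm|ym,amin):
        m=np.zeros_like(bm);cv2.drawContours(m,[ct],-1,255,-1)
        y=(m&ym)>0;b=(m&bm)>0
        if y.sum()<8 or b.sum()<30: continue
        (u,v),r=cv2.minEnclosingCircle(ct)
        yy=np.argwhere(y)[:,::-1].mean(0)
        P=onz(f,(u,v),z);Y=onz(f,yy,z);d=Y-P
        out.append(dict(uv=np.array([u,v]),r=r,P=P,yaw=np.arctan2(d[1],d[0]),L=np.linalg.norm(d[:2])))
    return out
E
python3 - <<'E'
from h import *
W=dict(np.load("pics/w5.npz"));T=dict(np.load("pics/t5.npz"))
w=pots(W,amin=300);t=pots(T)
for a in w:
    b=min(t,key=lambda b:np.linalg.norm(b["P"]-a["P"]));X,e=tri(W,a["uv"],T,b["uv"])
    print(a["uv"].round(),a["r"].round(1),"P",a["P"].round(4),b["P"].round(4),"tri",X.round(4),e.round(4),"yaw",a["yaw"].round(3),b["yaw"].round(3),"L",a["L"].round(4),"rel dock yaw",(a["yaw"]-DA).round(3))
E
```

```bash
python3 - <<'E'
from h import *
for n,ps in(("w5",[(220,150),(319,160),(240,262),(203,168),(230,150),(300,280)]),("t5",[(401,219),(435,207),(385,230)])):
    f=dict(np.load(f"pics/{n}.npz"));h=cv2.cvtColor(f["image"],cv2.COLOR_RGB2HSV)
    print(n,[h[p[1],p[0]].tolist() for p in ps]); print([(b[0],b[1].round()) for b in blobs(mask(f,(108,150,60),(125,255,255)),30)],[(b[0],b[1].round()) for b in blobs(mask(f,(20,130,120),(35,255,255)),5)])
E
```

```text
w5 [[109, 218, 187], [108, 193, 243], [106, 208, 253], [26, 255, 223], [112, 60, 137], [95, 114, 252]]
[(994.0, array([218., 165.])), (531.5, array([312., 173.])), (86.0, array([324., 244.])), (82.0, array([242., 239.]))] [(124.0, array([203., 168.])), (120.5, array([329., 172.])), (88.5, array([227., 251.])), (85.0, array([340., 256.]))]
t5 [[111, 208, 178], [106, 174, 255], [90, 34, 255]]
[(140.5, array([407., 254.])), (67.0, array([404., 218.]))] [(298.0, array([327., 287.])), (11.5, array([410., 259.])), (10.0, array([402., 213.])), (8.5, array([441., 246.]))]
```

```bash
sed -i 's/bm=mask(f,(108,150,60)/bm=mask(f,(103,150,60)/; s/ym=mask(f,(20,130,120),(35,255,255))$/ym=cv2.dilate(mask(f,(20,80,120),(35,255,255)),np.ones((3,3),np.uint8))/' h.py
python3 - <<'E'
from h import *
W=dict(np.load("pics/w5.npz"));T=dict(np.load("pics/t5.npz"))
w=pots(W,amin=300);t=pots(T);print(len(w),len(t))
for a in w:
    b=min(t,key=lambda b:np.linalg.norm(b["P"]-a["P"]));X,e=tri(W,a["uv"],T,b["uv"])
    print(a["uv"].round(),a["r"].round(1),"P",a["P"].round(4),b["P"].round(4),"tri",X.round(4),e.round(4),"yaw",a["yaw"].round(3),b["yaw"].round(3),"L",a["L"].round(4),"rel dock yaw",(a["yaw"]-DA).round(3))
E
```

```text
4 4Traceback (most recent call last):
  File "<stdin>", line 6, in <module>
AttributeError: 'float' object has no attribute 'round'
```

```bash
python3 - <<'E'
from h import *
W=dict(np.load("pics/w5.npz"));T=dict(np.load("pics/t5.npz"))
w=pots(W,amin=300);t=pots(T);np.set_printoptions(precision=4,suppress=True)
for a in w:
    b=min(t,key=lambda b:np.linalg.norm(b["P"]-a["P"]));X,e=tri(W,a["uv"],T,b["uv"])
    print(a["uv"],"r%.1f"%a["r"],"P",a["P"],b["P"],"tri",X,"%.4f"%e,"yaw %.3f %.3f L %.4f rel %.3f"%(a["yaw"],b["yaw"],a["L"],a["yaw"]-DA))
E
```

```text
[214.4861 166.0082] r22.1 P [ 0.4292 -0.3249  0.04  ] [ 0.428 -0.323  0.04 ] tri [ 0.4279 -0.3262  0.0316] 0.0003 yaw -2.866 -2.610 L 0.0113 rel -2.995
[318.1895 167.8947] r21.7 P [ 0.5287 -0.3137  0.04  ] [ 0.5312 -0.3116  0.04  ] tri [ 0.5315 -0.3155  0.0281] 0.0010 yaw -0.196 -0.272 L 0.0111 rel -0.325
[237.5 252.1] r19.7 P [ 0.4597 -0.4119  0.04  ] [ 0.4587 -0.4103  0.04  ] tri [ 0.459  -0.4144  0.0326] 0.0008 yaw -3.127 2.949 L 0.0106 rel -3.256
[329.6462 256.8516] r19.7 P [ 0.5564 -0.4046  0.04  ] [ 0.5596 -0.4043  0.04  ] tri [ 0.5643 -0.419   0.0067] 0.0001 yaw 0.258 0.424 L 0.0106 rel 0.129
```

```bash
python3 - <<'E'
from h import *
np.set_printoptions(precision=4,suppress=True)
f=dict(np.load("pics/w4.npz"));m=mask(f,(20,5,190),(40,40,255))
for b in blobs(m,500)[:6]: print(b[0],b[1],indock(onz(f,b[1],.017)))
f=dict(np.load("pics/t5.npz"))
for b in blobs(mask(f,(105,150,40),(125,255,255)),60): print("blue",b[1],indock(onz(f,b[1],.062)))
m=mask(f,(0,0,215),(179,25,255))
for b in blobs(m,100,700)[:8]: print("bays?",b[0],b[1],indock(onz(f,b[1],.017)))
print(env.sense()["q"].round(2));
for n,(P,y) in dict(A=((.4288,-.324),.275),B=((.5295,-.313),-.196),C=((.4595,-.412),.015),D=((.5575,-.4045),.258)).items(): print(n);go((*P,.08),y)
E
```

```text
1905.0 [548.1954 362.5367] [ 0.1516 -0.0253  0.017 ]
1765.0 [423.6749 267.0703] [0.0051 0.0863 0.017 ]
1083.0 [418.5055 318.0103] [0.0074 0.0298 0.017 ]
blue [407.1729 253.5017] [-0.1672 -0.2517  0.062 ]
blue [439.2034 240.5847] [-0.148  -0.3396  0.062 ]
blue [434.2264 207.5692] [-0.0627 -0.3445  0.062 ]
blue [402.8226 218.2692] [-0.0774 -0.2583  0.062 ]
bays? 240.0 [293.0979 180.4285] [0.0717 0.     0.017 ]
bays? 164.5 [552.3191 363.3891] [-0.505  -0.5859  0.017 ]
bays? 159.5 [551.6416  30.2006] [ 0.3976 -0.8136  0.017 ]
bays? 100.5 [31.9536  4.8557] [0.6764 0.6434 0.017 ]
[ 0.1   0.44  0.59  1.71 -0.28  1.07  0.92]
A
go [0.0304, -0.0626, 0.1226, 0.0006, -0.0022, -0.1442]
B
go [0.0282, 0.0387, 0.1226, 0.0001, -0.0023, 0.3268]
C
go [-0.0608, -0.0436, 0.1224, 0.0003, -0.0023, 0.1158]
D
go [-0.0662, 0.0545, 0.1224, 0.0006, -0.0022, -0.1272]
```

Converted, 0.1 m is 2, 0.09 m is 1.8, 0.327 rad is 1.308.

pendant --segments '[[[0.56,0.774,0.6,0,-0.008,0.48],[0.56,0.774,1.2,0,-0.008,0.96],[0.56,0.774,1.8,0,-0.008,1.308],[0.56,0.774,2,0,-0.008,1.308],[0.56,0.774,2,0,-0.008,1.308],[0.56,0.774,2,0,-0.008,1.308],[0.56,0.774,2,0,-0.008,1.308]]]' --aperture 0.07

```text
time_s: 14.82
eef_pos: [0.5299, -0.3165, 0.1052]
tcp_rot: [0.773, 0.634, 0.0, 0.002]
contact_force: [1.0, 0.9, 0.6]
width: 0.0701
finger_force: 0.0
```

```bash
python3 - <<'E'
from h import *
np.set_printoptions(precision=4,suppress=True)
f=grab("wrist","w6")
for a in pots(f,amin=300): print(a["uv"],"r%.1f"%a["r"],"P",a["P"],"yaw %.3f L %.4f"%(a["yaw"],a["L"]))
go((.5295,-.313,.012),-.196)
E
```

```text
[145.9799 262.695 ] r30.8 P [ 0.4308 -0.3239  0.04  ] yaw -2.811 L 0.0135
[276.3103 222.5   ] r29.7 P [ 0.5291 -0.3124  0.04  ] yaw -0.330 L 0.0109
[334.8041 322.6529] r28.4 P [ 0.5573 -0.4013  0.04  ] yaw 0.098 L 0.0097
[216.9466 352.6518] r27.2 P [ 0.4612 -0.4104  0.04  ] yaw -2.980 L 0.0123
go [0.0035, -0.0016, 0.0933, 0.004, 0.0016, -0.0017]
```

pendant --segments '[[[0.07,-0.032,0.8,0.008,0,0],[0.07,-0.032,1.6,0.008,0,0],[0.07,-0.032,1.86,0.008,0,0],[0.07,-0.032,1.86,0.008,0,0],[0.07,-0.032,1.86,0.008,0,0],[0.07,-0.032,1.86,0.008,0,0]]]'

```text
time_s: 15.37
eef_pos: [0.5298, -0.313, 0.0126]
tcp_rot: [0.774, 0.633, -0.0, 0.001]
contact_force: [0.4, 0.2, 1.2]
width: 0.0702
finger_force: 0.0
```

pendant --segments '[[[0,0,0,0,0,0],[0,0,0,0,0,0],[0,0,0,0,0,0],[0,0,0,0,0,0],[0,0,0,0,0,0]]]' --aperture 0.0 --clamp_n 40

```text
time_s: 15.78
eef_pos: [0.5296, -0.312, 0.0119]
tcp_rot: [0.774, 0.634, 0.0, 0.001]
contact_force: [-1.4, 1.4, 7.5]
width: 0.0387
finger_force: 39.2
```

pendant --segments '[[[0,0,-0.8,0,0,0],[0,0,-1.6,0,0,0],[0,0,-2.4,0,0,0],[0,0,-2.4,0,0,0],[0,0,-2.4,0,0,0]]]'

```text
time_s: 16.2
eef_pos: [0.5304, -0.3123, 0.1333]
tcp_rot: [0.774, 0.634, 0.001, 0.002]
contact_force: [-0.3, -0.1, -0.9]
width: 0.0386
finger_force: 40.5
```

```bash
python3 - <<'E'
from h import *
np.set_printoptions(precision=4,suppress=True)
f=grab("wrist","w7")
for a in pots(f,z=.15,amin=300): print(a["uv"],"r%.1f"%a["r"],"P",a["P"],"yaw %.3f L %.4f"%(a["yaw"],a["L"]))
s=env.sense();print(s["width"],s["finger_force"])
go(dock([.005,.090,.10]),.21)
E
```

```text
[268.628  313.0464] r61.9 P [ 0.5229 -0.3236  0.15  ] yaw -0.048 L 0.0164
[160.1711 252.3421] r27.0 P [ 0.483  -0.2843  0.15  ] yaw -2.827 L 0.0070
0.03845885627422579 40.52516162395477
go [0.3578, -0.0401, 0.031, 0.0012, 0.0008, -0.4078]
```

Converted, 0.358 m is 7.16, -0.04 m is -0.8, -0.4 rad is -1.6.

pendant --segments '[[[7.16,-0.8,0,0,0,-1.6],[7.16,-0.8,0,0,0,-1.6],[7.16,-0.8,0,0,0,-1.6],[7.16,-0.8,0,0,0,-1.6],[7.16,-0.8,0,0,0,-1.6],[7.16,-0.8,0,0,0,-1.6],[7.16,-0.8,0,0,0,-1.6],[7.16,-0.8,0,0,0,-1.6],[7.16,-0.8,0,0,0,-1.6],[7.16,-0.8,0,0,0,-1.6],[7.16,-0.8,0,0,0,-1.6],[7.16,-0.8,0,0,0,-1.6]]]'

```text
time_s: 17.25
eef_pos: [0.5592, 0.0467, 0.1288]
tcp_rot: [0.632, 0.775, -0.002, -0.001]
contact_force: [-0.7, -0.9, 0.3]
width: 0.0386
finger_force: 40.6
```

pendant --segments '[[[0,0,0,0,0,0],[0,0,0,0,0,0],[0,0,0,0,0,0]]]'

```text
time_s: 17.5
eef_pos: [0.56, 0.046, 0.1298]
tcp_rot: [0.633, 0.774, -0.001, -0.0]
contact_force: [-0.3, -0.6, -1.2]
width: 0.0387
finger_force: 40.6
```

```bash
python3 - <<'E'
from h import *
np.set_printoptions(precision=4,suppress=True)
f=grab("wrist","w8");grab("scene","s8")
m=mask(f,(20,5,150),(45,60,255))
for b in blobs(m,300)[:6]: print(b[0],b[1],indock(onz(f,b[1],.017)),cv2.minAreaRect(b[2]))
s=env.sense();print(s["width"],s["finger_force"]);go(dock([.005,.090,.032]),.21)
print(DA-pots(f,z=.16,amin=1000)[0]["yaw"])
E
```

```text
13362.0 [435.5523 239.6217] [0.1417 0.0711 0.017 ] ((433.32183837890625, 241.31399536132812), (96.23714447021484, 165.64691162109375), 14.22596263885498)
1136.0 [286.0173 221.4746] [0.011  0.0784 0.017 ] ((278.87078857421875, 212.32614135742188), (55.691898345947266, 49.59019470214844), 3.1798300743103027)
314.5 [269.4187 367.3254] [ 0.0065 -0.0754  0.017 ] ((267.86614990234375, 367.90924072265625), (46.20652770996094, 9.485373497009277), 3.1798300743103027)
0.0384005842121117 40.55708706378937
go [0.0007, 0.0005, 0.0979, -0.0012, 0.0003, -0.0097]
0.20870365250306688
```

View pics/w8.png

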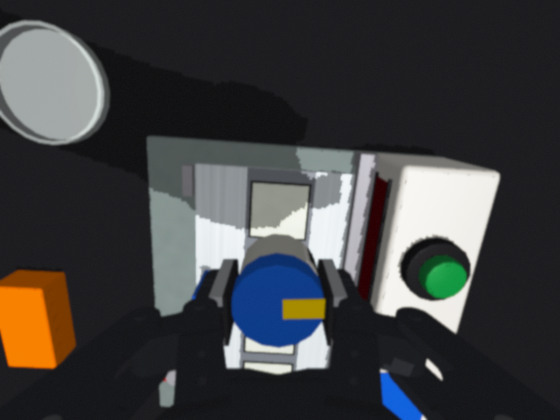

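The wrist view shows bay 4 at (279,211), the held pot at (277,300) with its strip pointing right towards the window, and the window at (375,240). The strip lies along tool y, so the final tool yaw should be about 0.13.

```bash
python3 - <<'E'
from h import *
np.set_printoptions(precision=4,suppress=True)
f=dict(np.load("pics/w8.npz"))
c=np.array([onz(f,p,.017) for p in[(250,180),(313,184),(306,241),(246,238)]]);print([indock(x) for x in c],indock(c.mean(0)))
go(dock([.006,.088,.033]),.135)
E
```

```text
[array([-0.0212,  0.112 ,  0.017 ]), array([0.0306, 0.1124, 0.017 ]), array([0.0297, 0.0618, 0.017 ]), array([-0.0224,  0.0609,  0.017 ])] [0.0042 0.0867 0.017 ]
go [-0.0013, 0.0014, 0.0969, -0.0011, 0.0004, 0.0653]
```

pendant --segments '[[[-0.026,0.01,0.7,0,0,0.26],[-0.026,0.01,1.4,0,0,0.26],[-0.026,0.01,1.8,0,0,0.26],[-0.026,0.01,1.94,0,0,0.26],[-0.026,0.01,1.94,0,0,0.26],[-0.026,0.01,1.94,0,0,0.26],[-0.026,0.01,1.94,0,0,0.26]]]'

```text
time_s: 18.18
eef_pos: [0.5619, 0.0461, 0.0344]
tcp_rot: [0.657, 0.754, 0.0, 0.001]
contact_force: [-0.3, -0.8, -1.1]
width: 0.0385
finger_force: 40.6
```

```bash
python3 - <<'E'
from h import *
s=env.sense();print(indock(s["eef_pos"]),s["contact_force"])
E
```

```text
[0.00637315 0.08857478 0.03438414] [-0.31179333 -0.7676647  -1.05600289]
```

Lower 4 mm more and look for contact, then release.

Converted, 0.005 m is 0.1, 0.004 m is 0.08.

pendant --segments '[[[0,0,0.04,0,0,0],[0,0,0.08,0,0,0],[0,0,0.1,0,0,0],[0,0,0.1,0,0,0]]]'

```text
time_s: 18.52
eef_pos: [0.5613, 0.0465, 0.0289]
tcp_rot: [0.657, 0.754, 0.0, -0.0]
contact_force: [-1.7, -0.4, 5.9]
width: 0.0385
finger_force: 41.2
```

pendant --segments '[[[0,0,0,0,0,0],[0,0,0,0,0,0],[0,0,0,0,0,0]]]' --aperture 0.055

```text
time_s: 18.77
eef_pos: [0.5607, 0.0463, 0.028]
tcp_rot: [0.657, 0.754, -0.0, -0.0]
contact_force: [0.0, -0.0, 0.9]
width: 0.055
finger_force: 0.0
```

pendant --segments '[[[0,0,-0.6,0,0,0],[0,0,-1.4,0,0,0],[0,0,-2,0,0,0],[0,0,-2.4,0,0,0],[0,0,-2.4,0,0,0],[0,0,-2.4,0,0,0]]]'

```text
time_s: 19.27
eef_pos: [0.5615, 0.0465, 0.1489]
tcp_rot: [0.657, 0.754, 0.001, 0.0]
contact_force: [0.1, -0.2, -0.5]
width: 0.0549
finger_force: 0.0
```

```bash
python3 - <<'E'
from h import *
np.set_printoptions(precision=4,suppress=True)
f=grab("wrist","w9")
for a in pots(f,z=.057,amin=300): print(a["uv"],"r%.1f"%a["r"],"P",indock(a["P"]),"yaw rel %.3f L %.4f"%(a["yaw"]-DA,a["L"]))
go((.5580,-.4035,.12),.258)
g=grab("top","t9")
for a in pots(g): print("top",a["P"],"yaw %.3f"%a["yaw"])
E
```

```text
[278.4819 217.8235] r26.5 P [0.0057 0.0883 0.057 ] yaw rel -0.081 L 0.0105
go [-0.4454, -0.0641, 0.0277, -0.0012, -0.0001, -0.1209]
top [ 0.4586 -0.4098  0.04  ] yaw 3.006
top [ 0.5593 -0.404   0.04  ] yaw 0.382
top [ 0.4291 -0.3215  0.04  ] yaw -2.626
```

pendant --segments '[[[-8.9,-1.28,0.4,0,0,-0.48],[-8.9,-1.28,0.4,0,0,-0.48],[-8.9,-1.28,0.4,0,0,-0.48],[-8.9,-1.28,0.4,0,0,-0.48],[-8.9,-1.28,0.4,0,0,-0.48],[-8.9,-1.28,0.4,0,0,-0.48],[-8.9,-1.28,0.4,0,0,-0.48],[-8.9,-1.28,0.4,0,0,-0.48],[-8.9,-1.28,0.4,0,0,-0.48],[-8.9,-1.28,0.4,0,0,-0.48],[-8.9,-1.28,0.4,0,0,-0.48],[-8.9,-1.28,0.4,0,0,-0.48]]]' --aperture 0.07

```text
time_s: 20.37
eef_pos: [0.5536, -0.412, 0.1259]
tcp_rot: [0.614, 0.789, -0.004, -0.001]
contact_force: [-1.6, -0.0, 0.2]
width: 0.0699
finger_force: 0.0
```

pendant --segments '[[[0,0,0,0,0,0],[0,0,0,0,0,0],[0,0,0,0,0,0]]]'

```text
time_s: 20.62
eef_pos: [0.5584, -0.4013, 0.1269]
tcp_rot: [0.61, 0.792, -0.0, -0.001]
contact_force: [0.2, 0.4, -0.3]
width: 0.0702
finger_force: 0.0
```

```bash
python3 - <<'E'
from h import *
np.set_printoptions(precision=4,suppress=True)
f=grab("wrist","w10")
for a in pots(f,amin=300): print(a["uv"],"r%.1f"%a["r"],"P",a["P"],"yaw %.3f L %.4f"%(a["yaw"],a["L"]))
go((.5578,-.4035,.013),.258)
E
```

```text
[123.5132  67.6722] r35.6 P [ 0.4306 -0.3252  0.04  ] yaw -2.938 L 0.0128
[149.3125 201.125 ] r29.7 P [ 0.4602 -0.4125  0.04  ] yaw 3.098 L 0.0113
[275.6511 223.7362] r26.5 P [ 0.5566 -0.4055  0.04  ] yaw 0.341 L 0.0102
go [-0.0022, -0.0013, 0.1143, -0.0015, -0.0016, 0.0011]
```

Converted, 0.08 m is 1.6, 0.114 m is 2.28.

pendant --segments '[[[-0.06,-0.04,0.8,0,0,0],[-0.06,-0.04,1.6,0,0,0],[-0.06,-0.04,2.2,0,0,0],[-0.06,-0.04,2.28,0,0,0],[-0.06,-0.04,2.28,0,0,0],[-0.06,-0.04,2.28,0,0,0]]]'

```text
time_s: 21.17
eef_pos: [0.5579, -0.4067, 0.0157]
tcp_rot: [0.61, 0.792, -0.001, 0.001]
contact_force: [0.3, 0.6, 1.1]
width: 0.0697
finger_force: 0.0
```

pendant --segments '[[[0,0,0,0,0,0],[0,0,0,0,0,0],[0,0,0,0,0,0],[0,0,0,0,0,0],[0,0,0,0,0,0]]]' --aperture 0.0 --clamp_n 40

```text
time_s: 21.58
eef_pos: [0.558, -0.4075, 0.0166]
tcp_rot: [0.611, 0.792, -0.0, 0.001]
contact_force: [-0.7, 0.5, 6.7]
width: 0.0385
finger_force: 39.4
```

pendant --segments '[[[0,0,-0.8,0,0,0],[0,0,-1.6,0,0,0],[0,0,-2.4,0,0,0],[0,0,-2.4,0,0,0],[0,0,-2.4,0,0,0]]]'

```text
time_s: 22.0
eef_pos: [0.5585, -0.4081, 0.1384]
tcp_rot: [0.611, 0.792, -0.0, 0.003]
contact_force: [0.0, -0.4, -1.6]
width: 0.0384
finger_force: 40.6
```

```bash
python3 - <<'E'
from h import *
go(dock([.0055,.028,.12]),.047)
E
```

```text
go [0.3785, 0.11, 0.0169, 0.0044, 0.0046, 0.2098]
```

Converted, 0.378 m is 7.56, 0.11 m is 2.2, 0.21 rad is 0.84.

pendant --segments '[[[7.56,2.2,0,0,0,0.84],[7.56,2.2,0,0,0,0.84],[7.56,2.2,0,0,0,0.84],[7.56,2.2,0,0,0,0.84],[7.56,2.2,0,0,0,0.84],[7.56,2.2,0,0,0,0.84],[7.56,2.2,0,0,0,0.84],[7.56,2.2,0,0,0,0.84],[7.56,2.2,0,0,0,0.84],[7.56,2.2,0,0,0,0.84],[7.56,2.2,0,0,0,0.84],[7.56,2.2,0,0,0,0.84]]]'

```text
time_s: 23.0
eef_pos: [0.5667, -0.0115, 0.1331]
tcp_rot: [0.689, 0.725, -0.001, -0.001]
contact_force: [-0.2, -1.4, -0.3]
width: 0.0386
finger_force: 40.7
```

pendant --segments '[[[0,0,0,0,0,0],[0,0,0,0,0,0],[0,0,0,0,0,0]]]'

```text
time_s: 23.25
eef_pos: [0.5671, -0.015, 0.1338]
tcp_rot: [0.691, 0.723, -0.001, -0.0]
contact_force: [1.1, 0.4, -0.9]
width: 0.0387
finger_force: 40.7
```

```bash
python3 - <<'E'
from h import *
np.set_printoptions(precision=4,suppress=True)
f=grab("wrist","w11");s=env.sense();z=s["eef_pos"][2]+.0235
for a in pots(f,z=z,amin=300): print(a["uv"],"r%.1f"%a["r"],"P",a["P"],"yaw rel %.3f L %.4f"%(a["yaw"]-DA,a["L"]), Rn.from_quat(s["tcp_rot"]).inv().apply(a["P"]-s["eef_pos"]))
print(s["width"],s["finger_force"]);go(dock([.0055,.028,.034]),.047)
E
```

```text
[277.4721 293.549 ] r47.2 P [ 0.5659 -0.0129  0.1574] yaw rel -0.055 L 0.0106 [ 0.0019 -0.0012 -0.0235]
[274.4017 137.5065] r31.1 P [0.5619 0.0522 0.1574] yaw rel -0.063 L 0.0058 [ 0.0671 -0.0023 -0.0236]
0.03808958400258899 40.70348381996155
go [0.0007, 0.0018, 0.0999, -0.0013, 0.0009, -0.0027]
```

pendant --segments '[[[-0.02,0.02,0.7,0,0,-0.12],[-0.02,0.02,1.4,0,0,-0.12],[-0.02,0.02,1.84,0,0,-0.12],[-0.02,0.02,1.98,0,0,-0.12],[-0.02,0.02,2.04,0,0,-0.12],[-0.02,0.02,2.06,0,0,-0.12],[-0.02,0.02,2.06,0,0,-0.12]]]'

```text
time_s: 23.88
eef_pos: [0.5667, -0.0151, 0.0323]
tcp_rot: [0.68, 0.733, -0.001, -0.002]
contact_force: [-6.0, 0.5, 10.1]
width: 0.0387
finger_force: 42.7
```

pendant --segments '[[[0,0,0,0,0,0]]]'

```text
time_s: 23.97
eef_pos: [0.5674, -0.0151, 0.0323]
tcp_rot: [0.68, 0.733, -0.001, -0.001]
contact_force: [-5.9, 0.2, 10.9]
width: 0.0387
finger_force: 42.6
```

```bash
python3 - <<'E'
from h import *
s=env.sense();print(indock(s["eef_pos"]),s["contact_force"])
E
```

```text
[0.00393256 0.02722035 0.03234052] [-5.88834868  0.24408427 10.87156187]
```

pendant --segments '[[[0,0,0,0,0,0],[0,0,0,0,0,0],[0,0,0,0,0,0]]]' --aperture 0.055

```text
time_s: 24.22
eef_pos: [0.5689, -0.0146, 0.0315]
tcp_rot: [0.68, 0.734, -0.0, 0.0]
contact_force: [0.3, -0.1, 0.3]
width: 0.055
finger_force: 0.0
```

pendant --segments '[[[0,0,-0.6,0,0,0],[0,0,-1.4,0,0,0],[0,0,-2,0,0,0],[0,0,-2.4,0,0,0],[0,0,-2.4,0,0,0],[0,0,-2.4,0,0,0]]]'

```text
time_s: 24.72
eef_pos: [0.5693, -0.0141, 0.1521]
tcp_rot: [0.679, 0.734, 0.001, 0.001]
contact_force: [-0.9, -0.5, -0.1]
width: 0.0552
finger_force: 0.0
```

```bash
python3 - <<'E'
from h import *
np.set_printoptions(precision=4,suppress=True)
f=grab("wrist","w12")
for a in pots(f,z=.057,amin=300): print(a["uv"],"r%.1f"%a["r"],"P",indock(a["P"]),"yaw rel %.3f L %.4f"%(a["yaw"]-DA,a["L"]))
m=mask(f,(20,5,190),(40,40,255))
for b in blobs(m,500)[:6]: print(b[0],b[1],indock(onz(f,b[1],.017)))
g=grab("top","t12")
for a in pots(g): print("top",a["P"],"yaw %.3f"%a["yaw"])
go((.4296,-.3235,.12),.275)
E
```

```text
[273.6849 137.9868] r28.8 P [0.0052 0.0877 0.057 ] yaw rel 0.008 L 0.0109
[276.3039 215.    ] r26.0 P [0.004  0.0285 0.057 ] yaw rel 0.130 L 0.0103
19959.0 [424.5866 157.1156] [0.1352 0.0621 0.017 ]
1651.5 [280.6045 262.4785] [ 0.0048 -0.0322  0.017 ]
1329.5 [283.6417 316.7554] [ 0.0049 -0.0933  0.017 ]
top [ 0.4586 -0.4098  0.04  ] yaw 3.006
top [ 0.4291 -0.3215  0.04  ] yaw -2.614
go [-0.298, -0.1616, 0.0306, -0.0023, 0.0001, -0.1981]
```

View pics/w12.png

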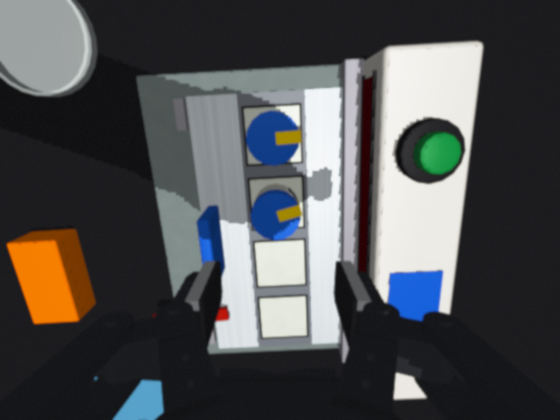

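The wrist view shows two pots in bays 4 (273,138) and 3 (276,215) with their strips towards the window. Bays 2 and 1 are empty at (280,262) and (283,317), and the red latch nose is over the plate at (220,314). Next is pot A.

Converted, -0.298 m is -5.96, -0.162 m is -3.24, -0.2 rad is -0.8.

pendant --segments '[[[-5.96,-3.24,0.5,0,0,-0.8],[-5.96,-3.24,0.5,0,0,-0.8],[-5.96,-3.24,0.5,0,0,-0.8],[-5.96,-3.24,0.5,0,0,-0.8],[-5.96,-3.24,0.5,0,0,-0.8],[-5.96,-3.24,0.5,0,0,-0.8],[-5.96,-3.24,0.5,0,0,-0.8],[-5.96,-3.24,0.5,0,0,-0.8],[-5.96,-3.24,0.5,0,0,-0.8],[-5.96,-3.24,0.5,0,0,-0.8],[-5.96,-3.24,0.5,0,0,-0.8]]]' --aperture 0.07

```text
time_s: 25.73
eef_pos: [0.4288, -0.3236, 0.125]
tcp_rot: [0.604, 0.797, -0.001, -0.002]
contact_force: [-0.0, -0.5, 0.7]
width: 0.0699
finger_force: 0.0
```

pendant --segments '[[[0,0,0,0,0,0],[0,0,0,0,0,0],[0,0,0,0,0,0]]]'

```text
time_s: 25.98
eef_pos: [0.4305, -0.3222, 0.126]
tcp_rot: [0.602, 0.799, -0.0, -0.001]
contact_force: [0.3, 0.4, -0.3]
width: 0.0701
finger_force: 0.0
```

```bash
python3 - <<'E'
from h import *
np.set_printoptions(precision=4,suppress=True)
f=grab("wrist","w13")
for a in pots(f,amin=300): print(a["uv"],"r%.1f"%a["r"],"P",a["P"],"yaw %.3f L %.4f"%(a["yaw"],a["L"]))
go((.4296,-.3235,.013),.275);print(env.sense()["q"].round(2))
E
```

```text
[275.8942 221.    ] r26.6 P [ 0.4284 -0.3242  0.04  ] yaw -2.756 L 0.0104
[282.3631 320.6526] r26.2 P [ 0.458  -0.4081  0.04  ] yaw -2.957 L 0.0110
go [-0.0008, -0.001, 0.1131, -0.0012, -0.0002, 0.0041]
[ 0.1   0.43  0.59  1.95 -0.31  0.85  1.13]
```

pendant --segments '[[[-0.02,-0.04,0.8,0,0,0],[-0.02,-0.04,1.6,0,0,0],[-0.02,-0.04,2.2,0,0,0],[-0.02,-0.04,2.26,0,0,0],[-0.02,-0.04,2.26,0,0,0],[-0.02,-0.04,2.26,0,0,0]]]'

```text
time_s: 26.53
eef_pos: [0.4286, -0.3257, 0.0144]
tcp_rot: [0.603, 0.798, -0.001, 0.0]
contact_force: [0.4, 0.1, 0.6]
width: 0.07
finger_force: 0.0
```

pendant --segments '[[[0,0,0,0,0,0],[0,0,0,0,0,0],[0,0,0,0,0,0],[0,0,0,0,0,0],[0,0,0,0,0,0]]]' --aperture 0.0 --clamp_n 40

```text
time_s: 26.95
eef_pos: [0.4292, -0.3258, 0.0152]
tcp_rot: [0.603, 0.798, -0.0, 0.001]
contact_force: [-0.9, 1.6, 9.6]
width: 0.0387
finger_force: 39.1
```

pendant --segments '[[[0,0,-0.8,0,0,0],[0,0,-1.6,0,0,0],[0,0,-2.4,0,0,0],[0,0,-2.4,0,0,0],[0,0,-2.4,0,0,0]]]'

```text
time_s: 27.37
eef_pos: [0.4297, -0.326, 0.1364]
tcp_rot: [0.603, 0.798, 0.0, 0.003]
contact_force: [0.0, 0.8, -0.6]
width: 0.0387
finger_force: 40.9
```

```bash
python3 - <<'E'
from h import *
R=down(.275+1.4);print(delta(dock([-.05,-.10,.135]),R))
E
```

```text
[ 1.4350e-01  1.4540e-01  1.4000e-03  5.0000e-04  5.9000e-03 -1.3979e+00]
```

pendant --segments '[[[2.86,2.9,0,0,0.02,-5.6],[2.86,2.9,0,0,0.02,-5.6],[2.86,2.9,0,0,0.02,-5.6],[2.86,2.9,0,0,0.02,-5.6],[2.86,2.9,0,0,0.02,-5.6],[2.86,2.9,0,0,0.02,-5.6],[2.86,2.9,0,0,0.02,-5.6],[2.86,2.9,0,0,0.02,-5.6],[2.86,2.9,0,0,0.02,-5.6],[2.86,2.9,0,0,0.02,-5.6],[2.86,2.9,0,0,0.02,-5.6],[2.86,2.9,0,0,0.02,-5.6]]]'

```text
time_s: 28.37
eef_pos: [0.5276, -0.1477, 0.1321]
tcp_rot: [-0.056, 0.998, 0.002, -0.003]
contact_force: [0.5, -0.8, -1.0]
width: 0.0386
finger_force: 40.9
```

```bash
python3 - <<'E'
from h import *
print(delta(dock([.005,-.032,.135]),down(3.16)),env.sense()["q"].round(2))
E
```

```text
[-0.0564  0.0682 -0.003   0.0075 -0.0026 -1.4773] [ 0.01  0.4   0.23  1.9  -0.12  0.87  1.98]
```

q7 rises with this turn and would run out of range, so I unwind the other way to yaw ≈ -3.1.

Units first: shifts go in units of 50 mm and turns go in units of 0.25 rad. So 1.5 rad is 6.

pendant --segments '[[[0,0,0,0,0,6],[0,0,0,0,0,6],[0,0,0,0,0,6],[0,0,0,0,0,6],[0,0,0,0,0,6],[0,0,0,0,0,6],[0,0,0,0,0,6],[0,0,0,0,0,6],[0,0,0,0,0,6],[0,0,0,0,0,6],[0,0,0,0,0,6],[0,0,0,0,0,6]]]'

```text
time_s: 29.37
eef_pos: [0.5279, -0.1477, 0.1324]
tcp_rot: [0.645, 0.764, -0.001, -0.003]
contact_force: [0.6, 0.5, -0.4]
width: 0.0385
finger_force: 40.9
```

pendant --segments '[[[0,0,0,0,0,6],[0,0,0,0,0,6],[0,0,0,0,0,6],[0,0,0,0,0,6],[0,0,0,0,0,6],[0,0,0,0,0,6],[0,0,0,0,0,6],[0,0,0,0,0,6],[0,0,0,0,0,6],[0,0,0,0,0,6],[0,0,0,0,0,6],[0,0,0,0,0,6]]]'

```text
time_s: 30.37
eef_pos: [0.5281, -0.1476, 0.1325]
tcp_rot: [0.993, 0.119, -0.003, -0.001]
contact_force: [-0.2, 0.2, -1.1]
width: 0.0385
finger_force: 40.9
```

```bash
python3 - <<'E'
from h import *
print(delta(dock([.005,-.032,.135]),down(-3.0)),env.sense()["q"].round(2))
E
```

```text
[ 6.4100e-02 -6.0500e-02 -2.6000e-03  1.4000e-03  6.7000e-03  1.6675e+00] [-0.52  0.57  0.99  1.93 -0.58  0.97 -0.59]
```

pendant --segments '[[[1.28,-1.2,0,0,0.024,5.8],[1.28,-1.2,0,0,0.024,5.8],[1.28,-1.2,0,0,0.024,5.8],[1.28,-1.2,0,0,0.024,5.8],[1.28,-1.2,0,0,0.024,5.8],[1.28,-1.2,0,0,0.024,5.8],[1.28,-1.2,0,0,0.024,5.8],[1.28,-1.2,0,0,0.024,5.8],[1.28,-1.2,0,0,0.024,5.8],[1.28,-1.2,0,0,0.024,5.8],[1.28,-1.2,0,0,0.024,5.8],[1.28,-1.2,0,0,0.024,5.8]]]'

```text
time_s: 31.37
eef_pos: [0.5755, -0.0737, 0.1322]
tcp_rot: [0.822, -0.57, -0.0, 0.001]
contact_force: [0.0, -0.2, -0.8]
width: 0.0387
finger_force: 40.9
```

```bash
python3 - <<'E'
from h import *
np.set_printoptions(precision=4,suppress=True)
f=grab("wrist","w14");s=env.sense();z=s["eef_pos"][2]+.0245
for a in pots(f,z=z,amin=300): print(a["uv"],"r%.1f"%a["r"],"P",a["P"],"yaw rel %.3f L %.4f"%(a["yaw"]-DA,a["L"]), Rn.from_quat(s["tcp_rot"]).inv().apply(a["P"]-s["eef_pos"]))
print(delta(dock([.005,-.032,.13]),down(-3.02)),s["q"].round(2))
E
```

```text
[265.1785 311.7322] r68.6 P [ 0.5774 -0.0668  0.1565] yaw rel 0.140 L 0.0073 [-0.0057 -0.0042 -0.0245]
[ 0.0003 -0.0006  0.002   0.0014 -0.0005  0.2347] [-0.77  0.85  1.31  1.86 -0.89  1.19 -1.93]
```

pendant --segments '[[[0,0,0,0,0,0.48],[0,0,0.6,0,0,1],[0,0,1.2,0,0,1.08],[0,0,1.2,0,0,1.08],[0,0,1.2,0,0,1.08],[0,0,1.2,0,0,1.08],[0,0,1.2,0,0,1.08]]]'

```text
time_s: 32.0
eef_pos: [0.5766, -0.0747, 0.0746]
tcp_rot: [0.741, -0.671, 0.001, -0.0]
contact_force: [-0.6, 0.2, 0.4]
width: 0.0383
finger_force: 40.9
```

```bash
python3 - <<'E'
from h import *
np.set_printoptions(precision=4,suppress=True)
f=grab("wrist","w15");s=env.sense();z=s["eef_pos"][2]+.0245
print(delta(dock([.005,-.032,.032]),down(-3.05)),s["q"].round(2))
cv2.imwrite("pics/w15.png",f["image"][:,:,::-1])
E
```

```text
[-0.001   0.0006  0.0426 -0.0021 -0.0009  0.0074] [-0.73  0.92  1.25  1.9  -0.99  1.12 -2.12]
```

View pics/w15.png

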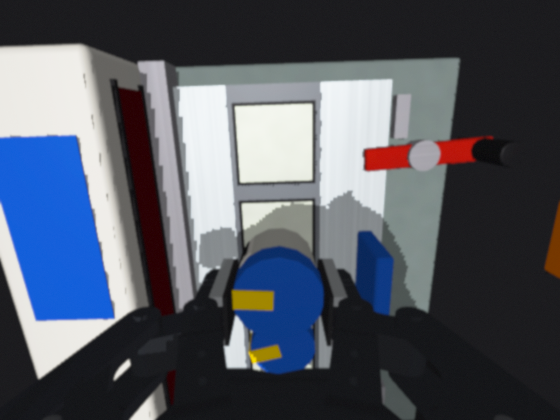

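The wrist view, now turned half way round, shows the latch closed with its red bar over the plate edge at (375,158). The held pot at (277,290) has its strip pointing left to the window, over bay 2. I lower it.

Converted, 0.044 m is 0.88, 0.043 m is 0.86.

pendant --segments '[[[-0.02,0.012,0.4,0,0,0],[-0.02,0.012,0.7,0,0,0],[-0.02,0.012,0.82,0,0,0],[-0.02,0.012,0.86,0,0,0],[-0.02,0.012,0.88,0,0,0],[-0.02,0.012,0.88,0,0,0]]]'

```text
time_s: 32.55
eef_pos: [0.5752, -0.0729, 0.0322]
tcp_rot: [0.741, -0.671, -0.001, -0.001]
contact_force: [-9.7, 5.9, 24.5]
width: 0.0387
finger_force: 43.1
```

```bash
python3 - <<'E'
from h import *
s=env.sense();print(indock(s["eef_pos"]),s["contact_force"])
E
```

```text
[ 0.00420512 -0.03112126  0.03215167] [-9.70175847  5.85145741 24.47203096]
```

Firm contact; release and go up.

pendant --segments '[[[0,0,0,0,0,0],[0,0,0,0,0,0],[0,0,0,0,0,0]]]' --aperture 0.055

```text
time_s: 32.8
eef_pos: [0.5757, -0.0734, 0.0298]
tcp_rot: [0.741, -0.671, 0.001, -0.0]
contact_force: [-0.3, 0.4, -0.1]
width: 0.0551
finger_force: 0.0
```

pendant --segments '[[[0,0,-0.6,0,0,0],[0,0,-1.4,0,0,0],[0,0,-2,0,0,0],[0,0,-2.4,0,0,0],[0,0,-2.4,0,0,0],[0,0,-2.4,0,0,0]]]'

```text
time_s: 33.3
eef_pos: [0.5757, -0.0732, 0.1499]
tcp_rot: [0.741, -0.671, 0.001, -0.001]
contact_force: [-0.4, 0.4, -0.8]
width: 0.0555
finger_force: 0.0
```

```bash
python3 - <<'E'
from h import *
np.set_printoptions(precision=4,suppress=True)
f=grab("wrist","w16")
for a in pots(f,z=.057,amin=300): print(a["uv"],"r%.1f"%a["r"],"P",indock(a["P"]),"yaw rel %.3f L %.4f"%(a["yaw"]-DA,a["L"]))
m=mask(f,(20,5,190),(40,40,255))
for b in blobs(m,500)[:6]: print(b[0],b[1],indock(onz(f,b[1],.017)))
g=grab("top","t16")
for a in pots(g): print("top",a["P"],"yaw %.3f"%a["yaw"])
for y in(-3.0,-1.4): print(delta((.4588,-.4108,.12),down(y)))
E
```

```text
[277.5 214.5] r26.9 P [ 0.0038 -0.0339  0.057 ] yaw rel 0.101 L 0.0111
[279.  282.5] r25.6 P [0.0043 0.0257 0.057 ] yaw rel 0.433 L 0.0116
[279.3013 341.3499] r24.3 P [0.0058 0.0845 0.057 ] yaw rel 0.361 L 0.0113
20049.5 [126.0754 184.8587] [ 0.1379 -0.053   0.017 ]
2484.0 [274.2733 135.3133] [ 0.0049 -0.0918  0.017 ]
550.0 [146.1603 398.863 ] [0.1571 0.1893 0.017 ]
top [ 0.4586 -0.4098  0.04  ] yaw 3.006
[ 0.325   0.1486  0.0282  0.0012  0.0001 -0.0429]
[ 0.325   0.1486  0.0282  0.0008  0.0011 -1.6429]
```

Converted, 0.02 m is 0.4, 0.325 m is 6.5, -0.04 rad is -0.16.

pendant --segments '[[[6.5,2.98,0.4,0,0,-0.16],[6.5,2.98,0.4,0,0,-0.16],[6.5,2.98,0.4,0,0,-0.16],[6.5,2.98,0.4,0,0,-0.16],[6.5,2.98,0.4,0,0,-0.16],[6.5,2.98,0.4,0,0,-0.16],[6.5,2.98,0.4,0,0,-0.16],[6.5,2.98,0.4,0,0,-0.16],[6.5,2.98,0.4,0,0,-0.16],[6.5,2.98,0.4,0,0,-0.16],[6.5,2.98,0.4,0,0,-0.16],[6.5,2.98,0.4,0,0,-0.16]]]' --aperture 0.07

```text
time_s: 34.4
eef_pos: [0.4586, -0.4104, 0.1279]
tcp_rot: [0.754, -0.657, -0.001, 0.0]
contact_force: [0.6, 0.9, -0.2]
width: 0.0698
finger_force: 0.0
```

pendant --segments '[[[0,0,0,0,0,0],[0,0,0,0,0,0],[0,0,0,0,0,0]]]'

```text
time_s: 34.65
eef_pos: [0.4597, -0.41, 0.1289]
tcp_rot: [0.755, -0.656, -0.0, 0.0]
contact_force: [-0.1, 0.0, -0.9]
width: 0.0702
finger_force: 0.0
```

```bash
python3 - <<'E'
from h import *
np.set_printoptions(precision=4,suppress=True)
f=grab("wrist","w17")
for a in pots(f,amin=300): print(a["uv"],"r%.1f"%a["r"],"P",a["P"],"yaw %.3f L %.4f"%(a["yaw"],a["L"]))
print(delta((.459,-.411,.014),down(-3.0)),env.sense()["q"].round(2))
E
```

```text
[276.511  213.4337] r27.5 P [ 0.4599 -0.4144  0.04  ] yaw 2.881 L 0.0112
[ 0.0007  0.0007  0.115   0.0002 -0.0001 -0.0013] [-0.07  0.79  1.15  1.77 -0.8   1.13 -1.66]
```

Converted, 0.115 m is 2.3, 0.11 m is 2.2, 0.1 rad is 0.4.

pendant --segments '[[[0.04,0.006,0.8,0,0,0.4],[0.04,0.006,1.6,0,0,0.4],[0.04,0.006,2.2,0,0,0.4],[0.04,0.006,2.3,0,0,0.4],[0.04,0.006,2.3,0,0,0.4],[0.04,0.006,2.3,0,0,0.4]]]'

```text
time_s: 35.2
eef_pos: [0.4591, -0.4141, 0.0156]
tcp_rot: [0.721, -0.693, 0.001, 0.0]
contact_force: [0.0, 0.1, 1.0]
width: 0.0695
finger_force: 0.0
```

pendant --segments '[[[0,0,0,0,0,0],[0,0,0,0,0,0],[0,0,0,0,0,0],[0,0,0,0,0,0],[0,0,0,0,0,0]]]' --aperture 0.0 --clamp_n 40

```text
time_s: 35.62
eef_pos: [0.4596, -0.4141, 0.0162]
tcp_rot: [0.721, -0.693, 0.002, -0.0]
contact_force: [-0.6, 2.1, 7.7]
width: 0.0385
finger_force: 39.3
```

pendant --segments '[[[0,0,-0.8,0,0,0],[0,0,-1.6,0,0,0],[0,0,-2.4,0,0,0],[0,0,-2.4,0,0,0],[0,0,-2.4,0,0,0]]]'

```text
time_s: 36.03
eef_pos: [0.4597, -0.4144, 0.1373]
tcp_rot: [0.721, -0.693, 0.003, -0.0]
contact_force: [0.1, -0.1, -1.4]
width: 0.0387
finger_force: 40.7
```

```bash
python3 - <<'E'
from h import *
s=env.sense();y=Rn.from_quat(s["tcp_rot"]).as_matrix()[:,1];print("yaw",np.arctan2(y[1],y[0]),s["q"].round(2))
print(delta(dock([-.06,-.20,.135]),down(-1.65)))
E
```

```text
yaw -3.1030351905370726 [-0.07  0.79  1.17  1.76 -0.8   1.15 -1.75]
[-1.628e-01 -7.980e-02  2.100e-03 -1.100e-03 -5.800e-03 -1.453e+00]
```

Converted, -0.163 m is -3.26, -0.08 m is -1.6, -1.45 rad is -5.8.

pendant --segments '[[[-3.26,-1.6,0,0,-0.02,-5.8],[-3.26,-1.6,0,0,-0.02,-5.8],[-3.26,-1.6,0,0,-0.02,-5.8],[-3.26,-1.6,0,0,-0.02,-5.8],[-3.26,-1.6,0,0,-0.02,-5.8],[-3.26,-1.6,0,0,-0.02,-5.8],[-3.26,-1.6,0,0,-0.02,-5.8],[-3.26,-1.6,0,0,-0.02,-5.8],[-3.26,-1.6,0,0,-0.02,-5.8],[-3.26,-1.6,0,0,-0.02,-5.8],[-3.26,-1.6,0,0,-0.02,-5.8],[-3.26,-1.6,0,0,-0.02,-5.8]]]'

```text
time_s: 37.03
eef_pos: [0.5319, -0.2467, 0.1332]
tcp_rot: [0.999, -0.038, -0.002, -0.002]
contact_force: [-0.0, -0.1, -0.8]
width: 0.0385
finger_force: 40.7
```

pendant --segments '[[[0,0,0,0,0,-5.8],[0,0,0,0,0,-5.8],[0,0,0,0,0,-5.8],[0,0,0,0,0,-5.8],[0,0,0,0,0,-5.8],[0,0,0,0,0,-5.8],[0,0,0,0,0,-5.8],[0,0,0,0,0,-5.8],[0,0,0,0,0,-5.8],[0,0,0,0,0,-5.8],[0,0,0,0,0,-5.8],[0,0,0,0,0,-5.8]]]'

```text
time_s: 38.03
eef_pos: [0.5317, -0.2467, 0.1331]
tcp_rot: [0.773, 0.634, -0.001, -0.003]
contact_force: [-0.1, 0.6, -1.3]
width: 0.039
finger_force: 40.7
```

```bash
python3 - <<'E'
from h import *
print(delta(dock([.005,-.092,.13]),down(.31)),env.sense()["q"].round(2))
E
```

```text
[ 0.1215  0.029   0.0033 -0.0046 -0.0042 -0.5061] [-0.    0.48  0.48  1.82 -0.27  0.92  0.41]
```

pendant --segments '[[[2.42,0.58,0,0,-0.016,-2.024],[2.42,0.58,0,0,-0.016,-2.024],[2.42,0.58,0,0,-0.016,-2.024],[2.42,0.58,0,0,-0.016,-2.024],[2.42,0.58,0,0,-0.016,-2.024],[2.42,0.58,0,0,-0.016,-2.024],[2.42,0.58,0,0,-0.016,-2.024],[2.42,0.58,0,0,-0.016,-2.024]]]'

```text
time_s: 38.7
eef_pos: [0.5844, -0.1362, 0.1339]
tcp_rot: [0.594, 0.804, -0.002, -0.001]
contact_force: [-1.2, -0.6, -0.3]
width: 0.0389
finger_force: 40.7
```

```bash
python3 - <<'E'
from h import *
np.set_printoptions(precision=4,suppress=True)
f=grab("wrist","w18");s=env.sense();z=s["eef_pos"][2]+.0235
for a in pots(f,z=z,amin=300): print(a["uv"],"r%.1f"%a["r"],"P",a["P"],"yaw rel %.3f L %.4f"%(a["yaw"]-DA,a["L"]), Rn.from_quat(s["tcp_rot"]).inv().apply(a["P"]-s["eef_pos"]))
print(delta(dock([.005,-.092,.034]),down(.31)))
E
```

```text
[279.5 294.5] r48.7 P [ 0.5836 -0.1344  0.1575] yaw rel -0.382 L 0.0114 [ 0.0019 -0.0005 -0.0235]
[310.7778  39.3333] r36.4 P [ 0.5648 -0.0377  0.1575] yaw rel 0.279 L 0.0061 [ 0.0998  0.0099 -0.0236]
[293.6056 135.6514] r30.6 P [ 0.569  -0.0695  0.1575] yaw rel -0.095 L 0.0058 [ 0.0682  0.0046 -0.0235]
[ 0.003   0.0005  0.1    -0.004   0.0003 -0.0112]
```

View pics/w18.png

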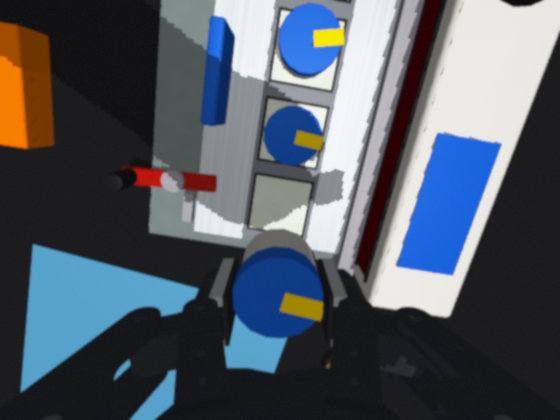

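The wrist view shows the held pot at (279,293) with its strip at (302,306) pointing to the window. Bay 1 is empty at (281,204), with pots in bay 2 (293,136) and bay 3 (310,39), and the closed latch is at (170,180). I take the strip axis itself as the label direction.

```bash
cat >> h.py <<'E'
def strips(f,z,amin=40):
    for a,c,ct in blobs(mask(f,(20,120,120),(35,255,255)),amin):
        q=cv2.boxPoints(cv2.minAreaRect(ct));e=[q[1]-q[0],q[2]-q[1]];e=max(e,key=np.linalg.norm)/2
        d=onz(f,c+e,z)-onz(f,c-e,z);y=np.arctan2(d[1],d[0])-DA;print("strip",c.round(),"axis rel dock (mod pi) %.3f"%((y+np.pi/2)%np.pi-np.pi/2))
E
python3 - <<'E'
from h import *
strips(dict(np.load("pics/w18.npz")),.1575);strips(dict(np.load("pics/w18.npz")),.057);print(12);strips(dict(np.load("pics/w12.npz")),.057);print(16);strips(dict(np.load("pics/w16.npz")),.057)
E
```

```text
strip [302. 307.] axis rel dock (mod pi) -0.114
strip [329.  37.] axis rel dock (mod pi) 0.234
strip [309. 140.] axis rel dock (mod pi) -0.068
strip [302. 307.] axis rel dock (mod pi) -0.114
strip [329.  37.] axis rel dock (mod pi) 0.234
strip [309. 140.] axis rel dock (mod pi) -0.068
12
strip [288. 137.] axis rel dock (mod pi) 0.036
strip [289. 213.] axis rel dock (mod pi) 0.264
16
strip [264. 216.] axis rel dock (mod pi) -0.030
strip [267. 288.] axis rel dock (mod pi) 0.167
strip [268. 345.] axis rel dock (mod pi) 0.042
```

Converted, 0.1 m is 2, 0.001 m is 0.02, -0.1 rad is -0.4.

pendant --segments '[[[0.02,0.01,0.7,-0.012,0,-0.32],[0.02,0.01,1.4,-0.012,0,-0.4],[0.02,0.01,1.84,-0.012,0,-0.4],[0.02,0.01,1.96,-0.012,0,-0.4],[0.02,0.01,2,-0.012,0,-0.4],[0.02,0.01,2.02,-0.012,0,-0.4],[0.02,0.01,2.02,-0.012,0,-0.4]]]'

```text
time_s: 39.33
eef_pos: [0.5855, -0.1344, 0.0338]
tcp_rot: [0.552, 0.834, -0.0, 0.0]
contact_force: [-0.2, 0.4, 0.5]
width: 0.0387
finger_force: 40.9
```

```bash
python3 - <<'E'
from h import *
s=env.sense();print(indock(s["eef_pos"]),s["contact_force"])
E
```

```text
[ 0.00656832 -0.09337203  0.0338277 ] [-0.15218655  0.39332335  0.46570614]
```

Converted, 0.003 m is 0.06, 0.002 m is 0.04.

pendant --segments '[[[0.01,0,0.04,0,0,0],[0.01,0,0.06,0,0,0],[0.01,0,0.06,0,0,0]]]'

```text
time_s: 39.58
eef_pos: [0.5859, -0.1342, 0.0331]
tcp_rot: [0.552, 0.834, 0.0, 0.001]
contact_force: [-5.1, 0.4, 17.3]
width: 0.0387
finger_force: 42.4
```

pendant --segments '[[[0,0,0,0,0,0],[0,0,0,0,0,0],[0,0,0,0,0,0]]]' --aperture 0.055

```text
time_s: 39.83
eef_pos: [0.5853, -0.1332, 0.0307]
tcp_rot: [0.551, 0.834, 0.0, 0.0]
contact_force: [-0.6, 0.7, -0.3]
width: 0.0554
finger_force: 0.0
```

pendant --segments '[[[0,0,-0.6,0,0,0],[0,0,-1.4,0,0,0],[0,0,-2,0,0,0],[0.8,0,-2.4,0,0,0],[1.6,0,-2.4,0,0,0],[2.4,0,-2.4,0,0,0],[2.4,0,-2.4,0,0,0],[2.4,0,-2.4,0,0,0]]]'

```text
time_s: 40.5
eef_pos: [0.5374, -0.0199, 0.1504]
tcp_rot: [0.549, 0.836, 0.0, -0.0]
contact_force: [0.4, -1.2, -0.5]
width: 0.0549
finger_force: 0.0
```

pendant --segments '[[[0,0,0,0,0,0],[0,0,0,0,0,0],[0,0,0,0,0,0]]]'

```text
time_s: 40.75
eef_pos: [0.5382, -0.0245, 0.15]
tcp_rot: [0.552, 0.834, -0.0, 0.0]
contact_force: [0.9, 0.2, 0.7]
width: 0.0552
finger_force: 0.0
```

```bash
python3 - <<'E'
from h import *
np.set_printoptions(precision=4,suppress=True)
f=grab("wrist","w19")
for a in pots(f,z=.057,amin=300): print(a["uv"],"P",indock(a["P"]),"yaw rel %.3f L %.4f"%(a["yaw"]-DA,a["L"]))
strips(f,.057);g=grab("top","t19");strips(g,.057,5);grab("scene","s19")
print(delta(dock([.0045,.027,.12]),down(.33)),env.sense()["q"].round(2))
E
```

```text
[344.521  145.2352] P [0.0051 0.0874 0.057 ] yaw rel 0.032 L 0.0111
[318.46 217.5 ] P [0.0036 0.0293 0.057 ] yaw rel 0.038 L 0.0109
[296.8209 282.4601] P [ 0.0036 -0.03    0.057 ] yaw rel -0.293 L 0.0116
[280.1726 342.1808] P [ 0.0064 -0.0913  0.057 ] yaw rel -0.270 L 0.0119
strip [359. 149.] axis rel dock (mod pi) 0.035
strip [332. 220.] axis rel dock (mod pi) 0.272
strip [308. 289.] axis rel dock (mod pi) -0.001
strip [291. 348.] axis rel dock (mod pi) -0.019
[-0.0037  0.031   0.0299 -0.0007  0.0003  0.0711] [-0.29  0.36  0.31  1.91 -0.14  0.89  0.49]
```

View pics/w19.png

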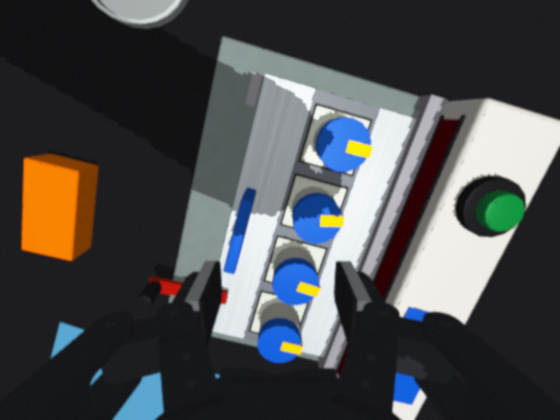

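The wrist view shows all four pots in their bays at (344,145), (318,217), (297,282) and (280,342). Three strips are square to the window, but bay 3's is off by about 0.25 rad, so I regrip it and turn it back.

Converted, 0.02 m is 0.4, 0.04 m is 0.8, 0.07 rad is 0.28.

pendant --segments '[[[-0.06,0.62,0.4,0,0,0.28],[-0.06,0.62,0.8,0,0,0.28],[-0.06,0.62,0.8,0,0,0.28],[-0.06,0.62,0.8,0,0,0.28],[-0.06,0.62,0.8,0,0,0.28],[-0.06,0.62,0.8,0,0,0.28]]]' --aperture 0.058

```text
time_s: 41.4
eef_pos: [0.5678, -0.014, 0.1112]
tcp_rot: [0.58, 0.814, 0.0, 0.0]
contact_force: [0.0, 0.2, 0.8]
width: 0.0577
finger_force: 0.0
```

```bash
python3 - <<'E'
from h import *
print(delta(dock([.0045,.0278,.033]),down(.33)))
E
```

```text
[-0.0004 -0.0001  0.0782  0.0008  0.0004  0.0022]
```

Converted, 0.078 m is 1.56, 0.075 m is 1.5.

pendant --segments '[[[0,0,0.8,0,0,0],[0,0,1.5,0,0,0],[0,0,1.56,0,0,0],[0,0,1.56,0,0,0],[0,0,1.56,0,0,0],[0,0,1.56,0,0,0]]]'

```text
time_s: 41.9
eef_pos: [0.5692, -0.0137, 0.0345]
tcp_rot: [0.58, 0.814, 0.001, 0.001]
contact_force: [0.3, 0.2, 0.2]
width: 0.0579
finger_force: 0.0
```

pendant --segments '[[[0,0,0,0,0,0],[0,0,0,0,0,0],[0,0,0,0,0,0],[0,0,0,0,0,0]]]' --aperture 0.0 --clamp_n 30

```text
time_s: 42.23
eef_pos: [0.5688, -0.0134, 0.0342]
tcp_rot: [0.58, 0.814, 0.001, 0.001]
contact_force: [-1.5, 0.4, 8.5]
width: 0.0392
finger_force: 29.1
```

pendant --segments '[[[0,0,-0.1,0,0,0],[0,0,-0.1,0,0,0.44],[0,0,-0.1,0,0,0.88],[0,0,-0.1,0,0,0.88],[0,0,-0.02,0,0,0.88],[0,0,0.02,0,0,0.88],[0,0,0.02,0,0,0.88]]]'

```text
time_s: 42.82
eef_pos: [0.5683, -0.0132, 0.0335]
tcp_rot: [0.665, 0.747, 0.001, 0.0]
contact_force: [-6.6, 1.0, 23.9]
width: 0.0387
finger_force: 32.6
```

pendant --segments '[[[0,0,0,0,0,0],[0,0,0,0,0,0],[0,0,0,0,0,0]]]' --aperture 0.055

```text
time_s: 43.07
eef_pos: [0.5676, -0.0134, 0.0311]
tcp_rot: [0.665, 0.747, -0.0, -0.0]
contact_force: [0.4, -0.5, 0.8]
width: 0.0549
finger_force: 0.0
```

pendant --segments '[[[0,0,-0.6,0,0,0],[0,0,-1.4,0,0,0],[0,0,-2,0,0,0],[0,0,-2.4,0,0,0],[0,0,-2.4,0,0,0],[0,0,-2.4,0,0,0],[0,0,-2.4,0,0,0]]]'

```text
time_s: 43.65
eef_pos: [0.567, -0.0133, 0.1502]
tcp_rot: [0.666, 0.746, -0.001, -0.001]
contact_force: [0.5, 0.6, -1.1]
width: 0.0547
finger_force: 0.0
```

```bash
python3 - <<'E'
from h import *
np.set_printoptions(precision=4,suppress=True)
f=grab("wrist","w20")
for a in pots(f,z=.057,amin=300): print(a["uv"],"P",indock(a["P"]),"yaw rel %.3f L %.4f"%(a["yaw"]-DA,a["L"]))
strips(f,.057)
m=mask(f,(0,120,70),(7,255,255))
B=tri(dict(np.load("pics/top0.npz")),(262.2,164),dict(np.load("pics/scene0.npz")),(338.4,208.9))[0]
b=[b for b in blobs(mask(f,(50,120,60),(75,255,255)),50)];print("button wrist",[onz(f,x[1],.092) for x in b],"tri",B,"text",dock([.108,.075,.09]))
E
```

```text
[281.1998 139.77  ] P [0.006  0.0875 0.057 ] yaw rel 0.015 L 0.0104
[280.7318 217.7718] P [0.0049 0.0278 0.057 ] yaw rel -0.016 L 0.0107
[281.2162 283.4865] P [ 0.0046 -0.0301  0.057 ] yaw rel -0.302 L 0.0110
[284.8462 344.3462] P [ 0.0071 -0.0913  0.057 ] yaw rel -0.283 L 0.0114
strip [295. 139.] axis rel dock (mod pi) -0.015
strip [294. 218.] axis rel dock (mod pi) 0.044
strip [294. 287.] axis rel dock (mod pi) -0.014
strip [297. 347.] axis rel dock (mod pi) -0.014
button wrist [array([0.666 , 0.0463, 0.092 ])] tri [0.6641 0.0466 0.0945] text [0.6645 0.0457 0.09  ]
```

All strips are now square. Next, the button.

```bash
python3 - <<'E'
from h import *
print(delta((.665,.0462,.11),down(.129)))
E
```

```text
[ 0.048   0.1046  0.0395 -0.0027  0.     -0.0154]
```

pendant --segments '[[[0.4,0.7,0,0,0,0],[0.8,1.4,0,0,0,0],[0.96,2.092,0.2,0,0,0],[0.96,2.092,0.6,0,0,0],[0.96,2.092,0.79,0,0,0],[0.96,2.092,0.79,0,0,0],[0.96,2.092,0.79,0,0,0],[0.96,2.092,0.79,0,0,0]]]' --aperture 0.0 --clamp_n 30

```text
time_s: 44.37
eef_pos: [0.6656, 0.0449, 0.112]
tcp_rot: [0.667, 0.745, -0.0, -0.0]
contact_force: [-0.7, -0.7, -0.1]
width: -0.0001
finger_force: 0.0
```

```bash
python3 - <<'E'
from h import *
print(delta((.665,.0462,.093),down(.129)))
E
```

```text
[ 0.0014 -0.0004  0.019  -0.0007  0.0004 -0.0175]
```

pendant --segments '[[[0.02,0,0.2,0,0,0],[0.02,0,0.36,0,0,0],[0.02,0,0.42,0,0,0],[0.02,0,0.48,0,0,0],[0.02,0,0.48,0,0,0],[0.02,0,0.48,0,0,0]]]'

```text
time_s: 44.87
eef_pos: [0.6675, 0.0466, 0.0953]
tcp_rot: [0.666, 0.746, 0.003, 0.001]
contact_force: [-18.4, -0.8, 51.1]
width: 0.0001
finger_force: 25.6
```

Converted, -0.006 m is -0.12, -0.004 m is -0.08.

pendant --segments '[[[0,0,-0.08,0,0,0],[0,0,-0.12,0,0,0],[0,0,-0.12,0,0,0]]]'

```text
time_s: 45.12
eef_pos: [0.6671, 0.0466, 0.096]
tcp_rot: [0.666, 0.746, 0.001, 0.001]
contact_force: [-2.7, -1.3, 15.7]
width: -0.0
finger_force: 7.8
```

pendant --segments '[[[0,0,-0.04,0,0,0],[0,0,-0.08,0,0,0],[0,0,-0.08,0,0,0],[0,0,-0.08,0,0,0]]]'

```text
time_s: 45.45
eef_pos: [0.6667, 0.0467, 0.0981]
tcp_rot: [0.666, 0.746, 0.001, 0.001]
contact_force: [3.2, -0.5, 3.0]
width: 0.0001
finger_force: 1.8
```

The force falls with height like a spring above a hard stop, so the button reached its full travel. I retreat and check.

Converted, -0.002 m is -0.04.

pendant --segments '[[[0,0,-0.04,0,0,0],[0,0,-0.04,0,0,0],[0,0,-0.04,0,0,0]]]'

```text
time_s: 45.7
eef_pos: [0.666, 0.047, 0.0995]
tcp_rot: [0.666, 0.746, -0.0, -0.0]
contact_force: [2.4, -0.8, 2.4]
width: -0.0001
finger_force: 1.4
```

pendant --segments '[[[0,0,-0.8,0,0,0],[0,0,-1.6,0,0,0],[0.6,-0.6,-1.6,0,0,0],[1.4,-1.4,-1.6,0,0,0],[2.2,-2.2,-1.6,0,0,0],[2.8,-3,-1.6,0,0,0],[3.2,-3.8,-1.6,0,0,0],[3.2,-3.8,-1.6,0,0,0],[3.2,-3.8,-1.6,0,0,0],[3.2,-3.8,-1.6,0,0,0],[3.2,-3.8,-1.6,0,0,0]]]'

```text
time_s: 46.62
eef_pos: [0.4588, 0.1847, 0.1795]
tcp_rot: [0.666, 0.746, -0.0, -0.0]
contact_force: [0.8, -0.3, 1.6]
width: 0.0
finger_force: 0.0
```

```bash
python3 - <<'E'
from h import *
np.set_printoptions(precision=4,suppress=True)
g=grab("top","t21");f=grab("scene","s21")
for a in pots(g,z=.057): print("top",indock(a["P"]),"%.3f"%(a["yaw"]-DA))
im=np.vstack([cv2.resize(g["image"][130:270,220:370],(600,560))[:, :],]);im2=cv2.resize(f["image"][180:310,210:370],(690,560),interpolation=cv2.INTER_CUBIC)
cv2.imwrite("pics/fin.png",cv2.resize(np.hstack([im,im2]),(800,347))[:,:,::-1])
E
```

```text
top [ 0.0081 -0.09    0.057 ] -0.259
```

View pics/fin.png

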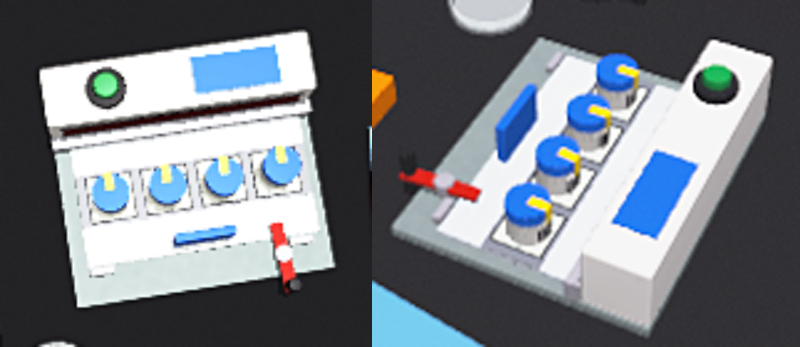

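The final views show four upright pots in the bays with their strips facing the window, the latch nose over the plate, and the button up. I check the latch angle, then hand in.

```bash
python3 - <<'E'
from h import *
np.set_printoptions(precision=4,suppress=True)
for n in("t21","s21"):
    f=dict(np.load(f"pics/{n}.npz"));m=mask(f,(0,120,70),(7,255,255))|mask(f,(173,120,70),(179,255,255));pv=proj(f,dock([-.082,-.085,.025]))
    pts=[indock(onz(f,b[1],.025))[:2] for b in blobs(m,4) if np.linalg.norm(b[1]-pv)<30]
    print(n,pts,[np.arctan2(*(p-np.array([-.082,-.085]))[::-1]) for p in pts])
E
```

```text
t21 [array([-0.0613, -0.0812]), array([-0.1016, -0.084 ])] [np.float64(0.1801280204217552), np.float64(3.0893950033487183)]
s21 [array([-0.1052, -0.0892]), array([-0.0618, -0.0858])] [np.float64(-2.9627833519149456), np.float64(-0.03726547436966282)]
```

```bash
python3 -c "
from workcell import env
print(env.hand_in())"
```

```text
the job is handed in; nothing more can be done
None
```

I seated and latched the carrier, stood all four pots upright in bays 1 to 4 with their labels square to the window, pressed the button and handed the job in at about 47 s; hand-in returned no verdict, and the latch measured about 0.07 rad from closed (limit 0.15).

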